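Load the vacuum pallet slab

TASK

Get the vacuum slab ready: while it is still empty of cases, stand the spirit level that was left on it upright along the middle of its narrow wooden rest, and turn the vacuum valve fully shut. Then, with the valve still shut, build the layer: set every blue fastener case that is there upright and squarely on a yellow footprint of the slab, one to a footprint, any free one. Last, open the valve to half (45 degrees) to hold the load down, and leave the jar, mug and tape measure where they are.

Things in the scene. Friction and masses are not known exactly. Their poses are not given: they have to be found in the camera images.
- slab: grey vacuum pallet slab fixed on the bench, 215 x 250 x 25 mm (x, y, z); origin at the centre of its underside, top face 25 mm above the bench. Five yellow footprints, each 95 x 60 mm with 10 mm between neighbours, are painted on it in an interlocking layer: a row of three (slots 0-2) with their length along the slab's x, and a row of two (slots 3, 4) with their length along the slab's y
- slot0 (a point): centre of yellow footprint 0 on the slab's top face, in the slab's orientation; the footprint's 95 mm length runs along the slab's x
- slot1 (a point): centre of yellow footprint 1 on the slab's top face, in the slab's orientation; the footprint's 95 mm length runs along the slab's x
- slot2 (a point): centre of yellow footprint 2 on the slab's top face, in the slab's orientation; the footprint's 95 mm length runs along the slab's x
- slot3 (a point): centre of yellow footprint 3 on the slab's top face, in the slab's orientation; the footprint's 95 mm length runs along the slab's y
- slot4 (a point): centre of yellow footprint 4 on the slab's top face, in the slab's orientation; the footprint's 95 mm length runs along the slab's y
- case0: blue fastener case, 95 x 60 x 40 mm (x, y, z), about 0.35 kg, all alike (3 to 5 are present, absent ones read None); origin at the centre of its underside, z up. On the middle of its top stands an orange T-grip: bar 16 mm along x, 32 mm along y, from 55 to 75 mm above the case's underside, on a 14 x 20 mm black stem (40 to 55 mm)
- case1: blue fastener case, 95 x 60 x 40 mm (x, y, z), about 0.35 kg, all alike (3 to 5 are present, absent ones read None); origin at the centre of its underside, z up. On the middle of its top stands an orange T-grip: bar 16 mm along x, 32 mm along y, from 55 to 75 mm above the case's underside, on a 14 x 20 mm black stem (40 to 55 mm)
- case2: blue fastener case, 95 x 60 x 40 mm (x, y, z), about 0.35 kg, all alike (3 to 5 are present, absent ones read None); origin at the centre of its underside, z up. On the middle of its top stands an orange T-grip: bar 16 mm along x, 32 mm along y, from 55 to 75 mm above the case's underside, on a 14 x 20 mm black stem (40 to 55 mm)
- case3: blue fastener case, 95 x 60 x 40 mm (x, y, z), about 0.35 kg, all alike (3 to 5 are present, absent ones read None); origin at the centre of its underside, z up. On the middle of its top stands an orange T-grip: bar 16 mm along x, 32 mm along y, from 55 to 75 mm above the case's underside, on a 14 x 20 mm black stem (40 to 55 mm)
- case4: blue fastener case, 95 x 60 x 40 mm (x, y, z), about 0.35 kg, all alike (3 to 5 are present, absent ones read None); origin at the centre of its underside, z up. On the middle of its top stands an orange T-grip: bar 16 mm along x, 32 mm along y, from 55 to 75 mm above the case's underside, on a 14 x 20 mm black stem (40 to 55 mm)
- level: short spirit level of aluminium with red sides, 180 x 28 x 44 mm (x, y, z), 0.25 kg; origin at the centre of its underside, long axis x, z up; it starts standing on the slab
- ledge: narrow raised wooden rest for the level, fixed on the bench: top board 150 x 40 mm (x, y), its top face 50 mm above the bench; origin at the centre of its underside, long axis x
- ledge_top (a point): centre of the rest's top face
- vac_valve: brass vacuum ball valve fixed on the bench, its copper pipe along its x, 60 mm high to the dial plate; origin at the centre of its underside. Dial marks: red = shut, yellow = half open, green = fully open
- valve_grip (a point): on the valve's turning axis (vertical), 86 mm above the bench: the centre of the red T-handle bar, which is 60 mm long, 14 mm thick and 26 mm high (73 to 99 mm above the bench)
- valve_handle (a joint): angle of the red T-handle: 0 = shut, bar across the pipe (along the valve's y); grows anticlockwise seen from above to 1.571 = fully open, bar along the pipe; 0.785 = half open. Stays where it is left
- glue: white glue jar, radius 30 mm, 100 mm high; origin under its centre; leave alone
- mug: blue mug, radius 38 mm, 85 mm high; origin under its centre; leave alone
- tape: yellow tape measure, 65 x 34 x 60 mm; origin under its centre; leave alone
Things that resemble listed ones, but are neither listed nor needed, are in the scene too. What is shaped like the case3 but turquoise is not meant.

How it is judged (in metres and radians):
On the way, in this order (a step that is already met when the one before it is completed fails the run):
1. the level stands on its rest and the valve is shut, with no case on the slab yet (x of level in the frame of ledge_top between -0.03 and 0.03 m and y of level in the frame of ledge_top between -0.012 and 0.012 m and z of level in the frame of ledge_top between -0.005 and 0.006 m and angle between the x axis of level and the x axis of ledge, either way round below 0.15 rad and angle between level's own z axis and vertical below 0.1 rad and linear speed of level below 0.03 m/s and value of joint valve_handle below 0.1 rad and height (world z) of each of case0, case1, case2, case3, case4 below 0.012 m), for 0.2 s.
2. every case stands on a footprint while the valve is still shut (((angle between the x axis of case0 and the x axis of slab, either way round below 0.12 rad and (horizontal distance between case0 and slot0 below 0.012 m or horizontal distance between case0 and slot1 below 0.012 m or horizontal distance between case0 and slot2 below 0.012 m)) or (angle between the x axis of case0 and the y axis of slab, either way round below 0.12 rad and (horizontal distance between case0 and slot3 below 0.012 m or horizontal distance between case0 and slot4 below 0.012 m))) and z of case0 in the frame of slab between 0.02 and 0.03 m and angle between each of case0, case1, case2, case3, case4's own z axis and vertical below 0.1 rad and linear speed of each of case0, case1, case2, case3, case4 below 0.03 m/s and ((angle between the x axis of case1 and the x axis of slab, either way round below 0.12 rad and (horizontal distance between case1 and slot0 below 0.012 m or horizontal distance between case1 and slot1 below 0.012 m or horizontal distance between case1 and slot2 below 0.012 m)) or (angle between the x axis of case1 and the y axis of slab, either way round below 0.12 rad and (horizontal distance between case1 and slot3 below 0.012 m or horizontal distance between case1 and slot4 below 0.012 m))) and z of case1 in the frame of slab between 0.02 and 0.03 m and ((angle between the x axis of case2 and the x axis of slab, either way round below 0.12 rad and (horizontal distance between case2 and slot0 below 0.012 m or horizontal distance between case2 and slot1 below 0.012 m or horizontal distance between case2 and slot2 below 0.012 m)) or (angle between the x axis of case2 and the y axis of slab, either way round below 0.12 rad and (horizontal distance between case2 and slot3 below 0.012 m or horizontal distance between case2 and slot4 below 0.012 m))) and z of case2 in the frame of slab between 0.02 and 0.03 m and ((angle between the x axis of case3 and the x axis of slab, either way round below 0.12 rad and (horizontal distance between case3 and slot0 below 0.012 m or horizontal distance between case3 and slot1 below 0.012 m or horizontal distance between case3 and slot2 below 0.012 m)) or (angle between the x axis of case3 and the y axis of slab, either way round below 0.12 rad and (horizontal distance between case3 and slot3 below 0.012 m or horizontal distance between case3 and slot4 below 0.012 m))) and z of case3 in the frame of slab between 0.02 and 0.03 m and ((angle between the x axis of case4 and the x axis of slab, either way round below 0.12 rad and (horizontal distance between case4 and slot0 below 0.012 m or horizontal distance between case4 and slot1 below 0.012 m or horizontal distance between case4 and slot2 below 0.012 m)) or (angle between the x axis of case4 and the y axis of slab, either way round below 0.12 rad and (horizontal distance between case4 and slot3 below 0.012 m or horizontal distance between case4 and slot4 below 0.012 m))) and z of case4 in the frame of slab between 0.02 and 0.03 m and value of joint valve_handle below 0.1 rad), for 0.2 s.
At the end, for the whole second after the job is handed in: every case present stands upright on the slab within 12 mm and 0.12 rad of a footprint (lengthwise as painted); the level stands upright on its rest, within 30 mm along and 12 mm across of its middle and 0.15 rad of its direction; the valve is half open, 0.785 +- 0.14 rad; all at rest (((angle between the x axis of case0 and the x axis of slab, either way round below 0.12 rad and (horizontal distance between case0 and slot0 below 0.012 m or horizontal distance between case0 and slot1 below 0.012 m or horizontal distance between case0 and slot2 below 0.012 m)) or (angle between the x axis of case0 and the y axis of slab, either way round below 0.12 rad and (horizontal distance between case0 and slot3 below 0.012 m or horizontal distance between case0 and slot4 below 0.012 m))) and z of case0 in the frame of slab between 0.02 and 0.03 m and angle between each of case0, case1, case2, case3, case4, level's own z axis and vertical below 0.1 rad and linear speed of each of case0, case1, case2, case3, case4, level below 0.03 m/s and ((angle between the x axis of case1 and the x axis of slab, either way round below 0.12 rad and (horizontal distance between case1 and slot0 below 0.012 m or horizontal distance between case1 and slot1 below 0.012 m or horizontal distance between case1 and slot2 below 0.012 m)) or (angle between the x axis of case1 and the y axis of slab, either way round below 0.12 rad and (horizontal distance between case1 and slot3 below 0.012 m or horizontal distance between case1 and slot4 below 0.012 m))) and z of case1 in the frame of slab between 0.02 and 0.03 m and ((angle between the x axis of case2 and the x axis of slab, either way round below 0.12 rad and (horizontal distance between case2 and slot0 below 0.012 m or horizontal distance between case2 and slot1 below 0.012 m or horizontal distance between case2 and slot2 below 0.012 m)) or (angle between the x axis of case2 and the y axis of slab, either way round below 0.12 rad and (horizontal distance between case2 and slot3 below 0.012 m or horizontal distance between case2 and slot4 below 0.012 m))) and z of case2 in the frame of slab between 0.02 and 0.03 m and ((angle between the x axis of case3 and the x axis of slab, either way round below 0.12 rad and (horizontal distance between case3 and slot0 below 0.012 m or horizontal distance between case3 and slot1 below 0.012 m or horizontal distance between case3 and slot2 below 0.012 m)) or (angle between the x axis of case3 and the y axis of slab, either way round below 0.12 rad and (horizontal distance between case3 and slot3 below 0.012 m or horizontal distance between case3 and slot4 below 0.012 m))) and z of case3 in the frame of slab between 0.02 and 0.03 m and ((angle between the x axis of case4 and the x axis of slab, either way round below 0.12 rad and (horizontal distance between case4 and slot0 below 0.012 m or horizontal distance between case4 and slot1 below 0.012 m or horizontal distance between case4 and slot2 below 0.012 m)) or (angle between the x axis of case4 and the y axis of slab, either way round below 0.12 rad and (horizontal distance between case4 and slot3 below 0.012 m or horizontal distance between case4 and slot4 below 0.012 m))) and z of case4 in the frame of slab between 0.02 and 0.03 m and x of level in the frame of ledge_top between -0.03 and 0.03 m and y of level in the frame of ledge_top between -0.012 and 0.012 m and z of level in the frame of ledge_top between -0.005 and 0.006 m and angle between the x axis of level and the x axis of ledge, either way round below 0.15 rad and value of joint valve_handle between 0.645 and 0.925 rad and velocity of joint valve_handle between -0.05 and 0.05 rad/s); the robot touches nothing.
It fails at once if the glue jar is pushed away or tipped over (distance of glue from where it was at the start of the episode above 0.04 m or angle between glue's own z axis and vertical above 0.5 rad).
It fails at once if the mug is pushed away or tipped over (distance of mug from where it was at the start of the episode above 0.04 m or angle between mug's own z axis and vertical above 0.5 rad).
It fails at once if the tape measure is pushed away or tipped over (distance of tape from where it was at the start of the episode above 0.04 m or angle between tape's own z axis and vertical above 0.5 rad).
Of case0, case1, case2, case3, case4 only 3 to 5 are there at a start; the rules pass over those that are not, and their reading is None.
At some moment in a run one of case0, case1, case2, case3, case4 may be knocked a few centimetres aside while the robot is not near it.
It also fails if it takes over 210 s, if anything falls off the work surface, if the arm or the gripper's body presses on something with over 40 N, if the wrist force passes 120 N, or if a joint passes its speed limit or range.

ROBOT

A 6-joint arm with a two-finger parallel gripper is mounted at the origin on the work surface. World frame = base frame: x ahead of the robot, y to its left, z up, the work surface at z = 0. Lengths are in mm, angles in rad, forces in N, time in s.
With the tool pointing down it reaches from about 300 to 875 mm from the base axis. Payload 4.2 kg.
Tool frame: the origin (TCP) lies at the very end of the fingers, on their centre line; the grasp point (between the pads) lies 19 mm behind it (bot.hold_point_z is the distance from the TCP to the grasp point, in mm); z points along the fingers, y is the line along which they close (so a half turn about z gives the same grasp; the last joint's range is limited). The gripper opens to 85 mm and grips with 20 to 120 N. Pads are 22 mm wide; open, the fingers measure 114 mm over their backs; the gripper's body (76 mm by 85 mm) begins 54 mm behind the grasp point. The pads swing forward as they close: fully open they stand 13 mm farther back than shut.
Start: joints at [1.238, 0.32, 1.565, -0, 1.257, -0.02], TCP at [176.943, 547.113, 231.338] pointing down, gripper open.
Joint ranges: [-3.11, 3.11], [-0.84, 2.01], [0.21, 2.61], [-1.34, 4.49], [0.05, 2.63], [-2.56, 2.56]. Speed limits (rad/s): [2.57, 2.57, 3.14, 3.14, 3.14, 3.14].

INTERFACE

Orientations are given as [roll, pitch, yaw] about the fixed x, y, z axes, in that order (R = Rz(yaw) Ry(pitch) Rx(roll)).
In Python, from plant import bot gives the robot as it stands. The module is installed in compiled form; this text tells all that it offers.
- The arm moves only by the tool apply_moves, never from a script. Its argument "targets" is a list of rows, each a list of 4 numbers: the shift along the tool's x, y, z in mm, then the turn about the tool's z in rad. In form: [[x, y, z, turn], ...]. A call has exactly 5 rows; each row is the pose to reach, as a shift and turn from the pose commanded when the call began, along the tool's axes at that moment; what a row does not reach only later rows make up. A row lasts 1/12 s, in which the tool goes at most 41.7 mm and 7.16 degrees, less where a joint would pass 70% of its speed; a pose out of reach is approached as far as the arm can. A call with a gripper value outside its range is refused whole. "claw" is the finger opening in mm, from 0 to 85.4, set as the call begins (left out, the last holds). The fingers move at their own pace and stop on an object; "squeeze" is the grip in N (left out, the last holds). Time passes only in rows, so rows that repeat a pose let the fingers close, or fill a call up. It gives the time, the measured TCP pose, the force, the opening and the grip force at its end, in the units of the state.
- bot.state(): the state, without advancing time (a new reading comes with each control period).
- bot.grab_frame(name): name is "side" or "top" or "wrist"; returns a dict with "pixels" (384x512x3 uint8, red, green, blue), "depth" (384x512 float32, mm along the optical axis (not along the pixel's ray), 0 where there is no reading), "fx", "fy", "cx", "cy" (pixels), "rvec" (rotation vector, rad) and "tvec" (3), from world to camera coordinates, as OpenCV has them. Camera axes: x right, y down, z forward; pixel columns grow to the right and rows downward; lengths in mm; the calibration is good to about 2 mm. The wrist camera is an equidistant fisheye: a pixel r from the principal point sees the ray r / f radians off the axis. A picture is of the moment at which its call begins.
- bot.hand_in(): hands the job in; it is judged then, once.
The state is a dict: "t": time; "joints": joint angles; "qd": joint speeds; "joint_efforts": joint torques, N m; "eef_pos": TCP position; "tcp_rot": TCP orientation; "ft_force": force on the tool from outside, world axes, zero at the start; "ft_torque": the same for the moment, N m; "gripper_width": finger opening in mm; "grasp_force": force on a finger pad.
Only numpy, scipy, OpenCV 4.12 (cv2) and the standard library are available. Lean on these libraries where they do the work, as an engineer would, in place of code of your own. Each camera call takes 0.05 s, during which the arm holds its last target. There are 200 camera calls.

## Working session

There is one attempt and no reset: what is moved stays moved. The work goes in short steps, Python scripts to look and compute and a tool call to move; the robot and the scene stay as the last step left them, time stands still between calls to the robot, and variables do not carry over. Pictures are saved under pics/ and viewed, at most 14 in all, crops included, and the job is handed in when it is done.

Besides the shell and the picture viewer there is one more tool, called as a command line: name --pt "numbers of a row" for each row, then --argument value for the rest. apply_moves: Moves the arm, as the interface text tells. Its arguments: {"type":"object","properties":{"targets":{"type":"array"},"claw":{"type":"number"},"squeeze":{"type":"number"}},"required":["targets"]}

```bash
mkdir -p pics
cat > h.py <<'E'
import numpy as np, cv2
from plant import bot
def grab(n,save=None):
    f=bot.grab_frame(n); np.savez('/tmp/%s.npz'%n,**f)
    if save: cv2.imwrite('pics/'+save,f['pixels'][:,:,::-1])
    return f
def load(n): return dict(np.load('/tmp/%s.npz'%n))
def cloud(f):
    h,w=f['depth'].shape; v,u=np.mgrid[:h,:w]; d=f['depth']
    p=np.stack([(u-f['cx'])/f['fx']*d,(v-f['cy'])/f['fy']*d,d],-1)
    R=cv2.Rodrigues(f['rvec'])[0]
    w_=(p-f['tvec'].reshape(3))@R; w_[d<=0]=np.nan
    return w_
E
python3 - <<'E'
from h import *
for n in('side','top'):
    f=grab(n,n+'0.png'); print(n,f['fx'],f['tvec'],f['rvec'])
a=np.vstack([cv2.imread('pics/top0.png')]); cv2.imwrite('pics/top0b.png',cv2.resize(a,(800,600)))
print(bot.state())
E
```

```text
side 388.1656106363275 [-485.07112416  339.02057958 1157.47225257] [ 2.2394073  -0.83352767  0.35348032]
top 358.4384989154404 [ -42.4528026   590.77753578 1225.1751744 ] [ 2.16696999 -2.16262722  0.11765036]
{'t': 0.1, 'joints': array([ 1.23802332e+00,  3.20225267e-01,  1.56557038e+00,  2.41226843e-05,
        1.25741174e+00, -2.00195605e-02]), 'qd': array([-6.18265083e-05, -5.50910429e-04, -1.95531831e-03,  1.52159064e-03,
        1.19777279e-03, -2.75482757e-04]), 'joint_efforts': array([-2.22536910e-03, -4.16408336e+01, -2.34704465e+01, -2.48704901e-04,
        4.98925277e-03,  2.39189012e-05]), 'eef_pos': array([176.77609668, 546.6927818 , 230.56271206]), 'tcp_rot': array([-3.13997870e+00, -5.52552353e-05,  2.82883170e+00]), 'ft_force': array([0.20617177, 0.06939983, 0.04328033]), 'ft_torque': array([ 0.00207208, -0.00680072, -0.02511026]), 'grasp_force': 0.0, 'gripper_width': 85.61011538608447}
```

View pics/top0b.png

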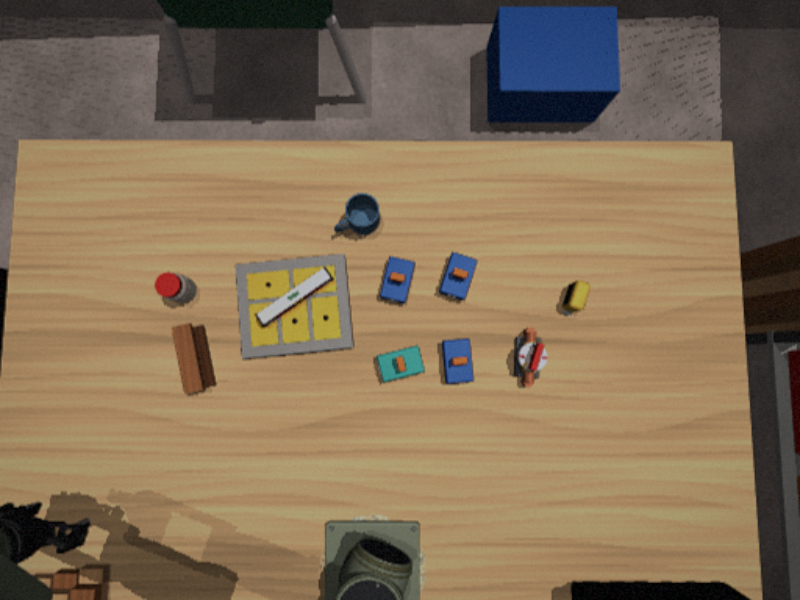

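View pics/side0.png

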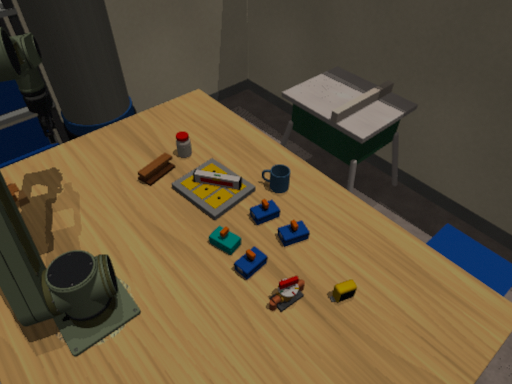

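Top view (800x600 px): three blue cases at (397,281), (458,277) and (457,361). The turquoise look-alike is at (400,364). The level is on the slab at (294,297), the rest at (193,358), and the valve at (530,357) with its red handle almost vertical in the picture. The jar is at (172,287), the mug at (361,214) and the tape at (577,295). The side view agrees with this.

```bash
cat >> h.py <<'E'
def rect(P):
    P=np.asarray(P,np.float32); r=cv2.minAreaRect(P); b=cv2.boxPoints(r)
    e0,e1=b[1]-b[0],b[2]-b[1]; L=e0 if np.linalg.norm(e0)>np.linalg.norm(e1) else e1
    a=np.arctan2(L[1],L[0]); a=(a+np.pi/2)%np.pi-np.pi/2
    return np.round(r[0],1),np.round(sorted(r[1]),1),round(float(a),3)
def blobs(mask,W,zr,minn=8):
    m=mask&(W[...,2]>zr[0])&(W[...,2]<zr[1])
    n,l,s,c=cv2.connectedComponentsWithStats(m.astype(np.uint8))
    for i in range(1,n):
        if s[i,4]>=minn:
            p=W[l==i]; print('  px',np.round(c[i]),'n',s[i,4],'rect',*rect(p[:,:2]),'med',np.round(np.median(p,0),1))
def hsv(f): return [x.astype(int) for x in cv2.split(cv2.cvtColor(f['pixels'],cv2.COLOR_RGB2HSV))]
def scan(n):
    f=load(n); W=cloud(f); H,S,V=hsv(f); T=(W[...,0]>250)&(W[...,0]<900)&(abs(W[...,1])<750)
    for nm,m,zr in [('blue case top',(H>100)&(H<130)&(S>100)&T,(30,48)),('orange',(H>3)&(H<14)&(S>130)&T,(62,90)),
      ('turq',(H>75)&(H<98)&(S>80)&T,(30,50)),('red',((H<4)|(H>174))&(S>150)&T,(80,115)),('slab',(S<60)&T,(20,30)),('yellow',(H>20)&(H<32)&(S>150)&T,(15,70)),
      ('level top',T,(62,76)),('ledge top',T&(H<20),(44,56)),('mug/glue',T,(78,110))]:
        print(n,nm); blobs(m,W,zr)
E
python3 -c "
from h import *
scan('top');scan('side')"
```

```text
top blue case top
  px [225. 132.] n 9 rect [802.7  50.7] [ 3.2 24.6] -0.633 med [803.1  52.4  39.5]
  px [293. 176.] n 380 rect [ 643.5 -190. ] [58.5 91.9] -0.32 med [ 636.5 -187.4   41.2]
  px [254. 179.] n 373 rect [635.  -53.8] [58.  91.9] -0.238 med [628.7 -54.   40.8]
  px [292. 231.] n 401 rect [ 453.3 -187.5] [58.4 92.2] 0.092 med [ 451.7 -185.4   40.9]
top orange
  px [294. 175.] n 32 rect [ 643.9 -190.1] [12.7 28.6] 1.273 med [ 641.8 -189.8   74.9]
  px [254. 177.] n 35 rect [634.7 -53.8] [11.4 29.6] 1.337 med [634.  -53.7  75.5]
  px [256. 233.] n 34 rect [446.8 -61.3] [13.8 25.7] 0.251 med [446.5 -60.5  77. ]
  px [294. 230.] n 34 rect [ 453.4 -187.4] [10.  27.5] -1.569 med [ 453.4 -187.6   76.1]
top turq
  px [256. 232.] n 398 rect [447.2 -60.9] [57.6 93.3] -1.312 med [447.9 -61.   41. ]
top red
  px [107. 182.] n 194 rect [614.  435.4] [48.3 49.4] 0.97 med [612.5 433.7 101.2]
  px [343. 228.] n 82 rect [ 462.  -346.3] [13.  55.9] -0.349 med [ 461.9 -344.4   99. ]
top slab
  px [188. 196.] n 1625 rect [577.4 180. ] [213.5 249.6] -1.468 med [576.9 175.6  25.8]
  px [122. 
[... 6058 characters left out ...]
x [249. 258.] n 8 rect [ 449.2 -186.7] [ 2.7 18.4] -1.455 med [ 449.3 -189.2   52.5]
  px [300. 281.] n 13 rect [ 513.4 -351.9] [10.2 17.1] 0.579 med [ 512.2 -352.    46. ]
  px [278. 296.] n 52 rect [ 425.7 -347.6] [26.7 31. ] 0.161 med [ 430.4 -347.4   47.6]
side mug/glue
  px [182. 137.] n 141 rect [615.6 435.2] [54.4 54.5] -0.75 med [611.7 428.1 101.1]
  px [280. 171.] n 110 rect [783.9  22.3] [72.4 79.2] 0.825 med [781.8  19.9  85.3]
  px [266. 201.] n 8 rect [639.2 -57.2] [ 5.7 27.7] 1.51 med [640.  -55.8  78.5]
  px [294. 221.] n 9 rect [ 649.3 -188. ] [10.1 15.6] 0.804 med [ 648.5 -189.7   78.9]
  px [288. 282.] n 158 rect [ 463.6 -347.7] [16.4 60. ] -0.349 med [ 461.1 -349.7   98.1]
```

```bash
cat >> h.py <<'E'
from scipy.spatial.transform import Rotation as Ro
def plan(*wps,start=None):
    """waypoints (x,y,z,yaw): prints the tool-frame shift & turn of each call, rounded; per-call <=190mm, .6rad"""
    s=bot.state(); cur=np.r_[s['eef_pos'],s['tcp_rot'][2]] if start is None else np.array(start,float)
    for w in wps:
        w=np.array(w,float); d=w-cur; d[3]=(d[3]+np.pi)%(2*np.pi)-np.pi
        n=max(1,int(np.ceil(max(np.linalg.norm(d[:3])/185,abs(d[3])/.57))))
        for i in range(n):
            e=w-cur; e[3]=(e[3]+np.pi)%(2*np.pi)-np.pi; e=e/(n-i); c,sn=np.cos(cur[3]),np.sin(cur[3])
            t=np.round([e[0]*c+e[1]*sn,e[0]*sn-e[1]*c,-e[2]],1); r=round(-e[3],3)
            cur=cur+[t[0]*c+t[1]*sn,t[0]*sn-t[1]*c,-t[2],-r]; print('call',t,r,'->',np.round(cur,2))
    return cur
E
python3 - <<'E'
from h import *
f=load('top'); c=f['pixels'][150:260,90:390,::-1]; cv2.imwrite('pics/crop1.png',cv2.resize(c,None,fx=2.6,fy=2.6,interpolation=cv2.INTER_CUBIC))
plan((595.5,172.6,160,2.19),(595.5,172.6,34,2.19))
E
```

```text
call [-128.4  -56.8   17.6] 0.16 -> [281.47 453.14 212.96   2.67]
call [-135.8  -35.6   17.7] 0.16 -> [386.16 359.61 195.26   2.51]
call [-139.7  -13.5   17.6] 0.159 -> [490.84 266.11 177.66   2.35]
call [-140.1    8.8   17.7] 0.16 -> [595.53 172.6  159.96   2.19]
call [  0.  -0. 126.] -0.0 -> [595.53 172.6   33.96   2.19]
```

View pics/crop1.png

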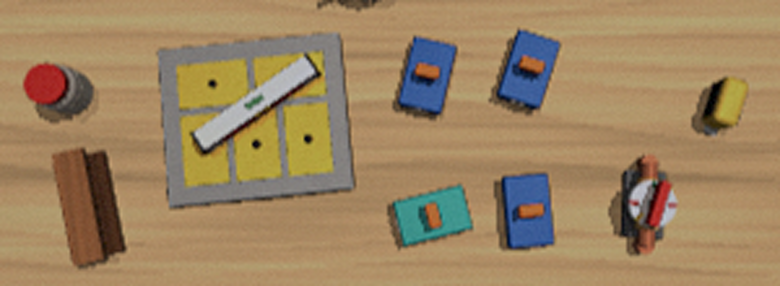

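The crop shows blue cases at (428,75), (528,68) and (526,210). The look-alike at (432,215) is turquoise, so it is not meant. There is one level, one rest and one valve, whose bar is nearly along the pipe. I'll start with the level.

apply_moves --pt "-26 -11 3.5 0.03" --pt "-52 -23 7 0.06" --pt "-78 -34 11 0.1" --pt "-104 -46 14 0.13" --pt "-128.4 -56.8 17.6 0.16" --claw 85 --squeeze 40

```text
t: 0.52
eef_pos: [282.3, 452.3, 213.2]
tcp_rot: [-3.141, 0.0, 2.668]
ft_force: [-0.1, -0.4, 0.4]
gripper_width: 85.2
grasp_force: 0.0
```

apply_moves --pt "-27 -7 3.5 0.03" --pt "-54 -14 7 0.06" --pt "-81 -21 11 0.1" --pt "-108 -28 14 0.13" --pt "-135.8 -35.6 17.7 0.16"

```text
t: 0.93
eef_pos: [387.0, 358.9, 195.6]
tcp_rot: [-3.141, -0.0, 2.507]
ft_force: [1.1, 0.7, -0.8]
gripper_width: 85.1
grasp_force: 0.0
```

apply_moves --pt "-28 -3 3.5 0.03" --pt "-56 -5 7 0.06" --pt "-84 -8 11 0.1" --pt "-112 -11 14 0.13" --pt "-139.7 -13.5 17.6 0.16"

```text
t: 1.35
eef_pos: [491.7, 265.3, 177.9]
tcp_rot: [-3.141, -0.0, 2.347]
ft_force: [0.3, 0.4, -0.4]
gripper_width: 84.4
grasp_force: 0.0
```

apply_moves --pt "-35 2 4 0.04" --pt "-70 4 8 0.08" --pt "-105 7 13 0.12" --pt "-140 8.8 17.7 0.16" --pt "-140.1 8.8 17.7 0.16"

```text
t: 1.77
eef_pos: [599.2, 168.5, 158.9]
tcp_rot: [-3.141, 0.002, 2.183]
ft_force: [-0.1, 0.6, 0.1]
gripper_width: 84.8
grasp_force: 0.0
```

Run:
```python
from h import *
f=grab('top'); grab('wrist'); s=bot.state(); print(s['eef_pos'],s['tcp_rot'])
plan((595.5,172.6,34,2.19))
```

```text
[595.77479472 171.81066381 159.62193507] [-3.13983798e+00 -1.10691727e-03  2.18660452e+00]
call [  0.8   0.2 125.6] -0.003 -> [595.48 172.58  34.02   2.19]
```

apply_moves --pt "0 0 30 0" --pt "0 0 60 0" --pt "0 0 90 0" --pt "0 0 115 0" --pt "0 0 125 0"

```text
t: 2.28
eef_pos: [592.1, 173.4, 32.3]
tcp_rot: [-3.135, -0.003, 2.191]
ft_force: [-0.1, 0.4, -0.0]
gripper_width: 84.9
grasp_force: 0.0
```

apply_moves --pt "0 0 0 0" --pt "0 0 0 0" --pt "0 0 0 0" --pt "0 0 0 0" --pt "0 0 0 0" --claw 10

```text
t: 2.7
eef_pos: [596.4, 173.2, 37.7]
tcp_rot: [3.139, 0.001, 2.189]
ft_force: [1.7, 0.4, 0.4]
gripper_width: 27.2
grasp_force: 41.0
```

apply_moves --pt "0 0 0 0" --pt "0 0 0 0" --pt "0 0 0 0" --pt "0 0 0 0" --pt "0 0 0 0"

```text
t: 3.12
eef_pos: [596.4, 173.1, 37.6]
tcp_rot: [3.139, 0.001, 2.189]
ft_force: [-0.8, 1.3, 6.8]
gripper_width: 27.3
grasp_force: 42.2
```

apply_moves --pt "0 0 -4 0" --pt "0 0 -14 0" --pt "0 0 -30 0" --pt "0 0 -45 0" --pt "0 0 -60 0"

```text
t: 3.53
eef_pos: [595.4, 172.8, 96.7]
tcp_rot: [-3.141, -0.0, 2.189]
ft_force: [0.2, 0.0, -2.4]
gripper_width: 27.7
grasp_force: 41.0
```

apply_moves --pt "0 0 -15 0" --pt "0 0 -30 0" --pt "0 0 -40 0" --pt "0 0 -45 0" --pt "0 0 -45 0"

```text
t: 3.95
eef_pos: [596.1, 173.0, 142.0]
tcp_rot: [3.139, 0.001, 2.189]
ft_force: [-0.2, -0.4, -2.8]
gripper_width: 27.4
grasp_force: 41.0
```

Run:
```python
from h import *
s=bot.state(); print(s['eef_pos'],s['tcp_rot'],s['gripper_width'],s['grasp_force'])
f=grab('top'); W=cloud(f); blobs((W[...,0]>400)&(W[...,0]<680)&(W[...,1]>0)&(W[...,1]<360),W,(100,190),20)
plan((459.2,405.4,140,3.377),(459.2,405.4,61,3.377))
```

```text
[596.13443516 173.00280631 142.03168629] [3.13934186e+00 7.38472544e-04 2.18870398e+00] 27.39734025578177 41.04460895061493
  px [198. 175.] n 249 rect [625.4 129.2] [34.7 80. ] -0.835 med [627.7 125.1 173.6]
  px [165. 197.] n 198 rect [559.8 223.5] [29. 61.] -0.985 med [555.9 225.1 173.6]
call [89.5  7.8  0.3] -0.396 -> [550.09 250.35 140.62   2.58]
call [79.6 41.8  0.3] -0.396 -> [504.61 327.91 140.32   2.98]
call [57.2 69.2  0.3] -0.396 -> [459.23 405.38 140.02   3.38]
call [ 0.  0. 79.] -0.0 -> [459.23 405.38  61.02   3.38]
```

apply_moves --pt "10 1 0 -0.05" --pt "30 2.5 0 -0.13" --pt "55 5 0 -0.22" --pt "75 6.5 0 -0.31" --pt "89.5 7.8 0.3 -0.396"

```text
t: 4.42
eef_pos: [548.4, 251.4, 139.0]
tcp_rot: [-3.14, -0.002, 2.59]
ft_force: [0.4, 0.7, -2.0]
gripper_width: 27.4
grasp_force: 41.0
```

apply_moves --pt "16 8 0 -0.08" --pt "32 17 0 -0.16" --pt "48 25 0 -0.24" --pt "64 34 0 -0.32" --pt "79.6 41.8 0.3 -0.396"

```text
t: 4.83
eef_pos: [503.5, 328.4, 138.8]
tcp_rot: [-3.14, -0.002, 2.985]
ft_force: [0.5, 0.3, -1.9]
gripper_width: 27.3
grasp_force: 41.0
```

apply_moves --pt "14 17 0 -0.1" --pt "28 34 0 -0.2" --pt "42 51 0 -0.3" --pt "52 63 0 -0.36" --pt "57.2 69.2 0.3 -0.396"

```text
t: 5.25
eef_pos: [457.6, 406.6, 138.5]
tcp_rot: [-3.141, -0.002, -2.902]
ft_force: [-0.3, 0.1, -1.7]
gripper_width: 27.3
grasp_force: 41.0
```

Run:
```python
from h import *
grab('side'); f=grab('top'); s=bot.state(); print(s['eef_pos'],s['tcp_rot'],s['gripper_width'],s['grasp_force'])
W=cloud(f); blobs((W[...,0]>300)&(W[...,0]<590)&(W[...,1]>350)&(W[...,1]<500),W,(160,185),20)
plan((459.2,405.4,63.5,3.377))
```

```text
[458.22799434 405.89084522 138.73472086] [-3.14075873e+00 -1.71729922e-03 -2.90486783e+00] 27.338796462489913 40.99659562110901
  px [103. 210.] n 218 rect [511.3 418.2] [29.9 74.9] 0.265 med [515.4 416.7 170.5]
  px [109. 245.] n 272 rect [407.9 393.4] [33.1 83.2] 0.178 med [407.9 391.1 170.7]
call [-0.8 -0.7 75.2] 0.001 -> [459.17 405.4   63.53  -2.91]
```

apply_moves --pt "0 0 20 0" --pt "-0.8 -0.5 42 0" --pt "-0.8 -0.5 60 0" --pt "-0.8 -0.5 70 0" --pt "-0.8 -0.5 74 0"

```text
t: 5.77
eef_pos: [459.7, 403.3, 63.7]
tcp_rot: [-3.139, -0.004, -2.908]
ft_force: [-0.4, 0.8, -3.3]
gripper_width: 27.1
grasp_force: 41.0
```

apply_moves --pt "0 0 0.5 0" --pt "0 0 1 0" --pt "0 0 1 0" --pt "0 0 1 0" --pt "0 0 1 0"

```text
t: 6.18
eef_pos: [460.5, 405.4, 65.8]
tcp_rot: [3.141, 0.002, -2.906]
ft_force: [-0.2, -0.0, -2.7]
gripper_width: 27.4
grasp_force: 41.0
```

apply_moves --pt "0 0 0.8 0" --pt "0 0 1.6 0" --pt "0 0 2.4 0" --pt "0 0 2.4 0" --pt "0 0 2.4 0"

```text
t: 6.6
eef_pos: [460.1, 405.2, 62.7]
tcp_rot: [3.141, 0.0, -2.906]
ft_force: [0.1, -0.0, -1.3]
gripper_width: 27.3
grasp_force: 41.2
```

apply_moves --pt "0 0 0.3 0" --pt "0 0 0.3 0" --pt "0 0 0.3 0" --pt "0 0 0.3 0" --pt "0 0 0.3 0" --claw 60

```text
t: 7.02
eef_pos: [460.2, 405.2, 62.2]
tcp_rot: [3.141, 0.0, -2.906]
ft_force: [-0.0, -0.3, -0.5]
gripper_width: 59.8
grasp_force: 0.0
```

apply_moves --pt "0 0 -10 0" --pt "0 0 -35 0" --pt "0 0 -70 0" --pt "0 0 -100 0" --pt "0 0 -110 0"

```text
t: 7.43
eef_pos: [462.0, 406.7, 178.1]
tcp_rot: [3.137, 0.009, -2.906]
ft_force: [0.9, 1.0, -0.5]
gripper_width: 59.9
grasp_force: 0.0
```

Run:
```python
from h import *
plan((470,200,172,3.2),(480,-150,172,2.95),(462,-346,200,2.79))
```

```text
call [  20.2 -101.5    3.1] 0.088 -> [466.04 303.32 175.01  -2.99]
call [  11.2 -102.8    3. ] 0.089 -> [470.04 199.99 172.01  -3.08]
call [   5.2 -175.     0. ] 0.125 -> [475.03  24.99 172.01  -3.21]
call [ -16.6 -174.3    0. ] 0.125 -> [ 479.96 -150.03  172.01   -3.33]
call [ -9.9 -97.9 -14. ] 0.08 -> [ 471.02 -248.02  186.01   -3.41]
call [-17.6 -96.8 -14. ] 0.08 -> [ 461.99 -346.    200.01   -3.49]
```

apply_moves --pt "4 -20 1 0.02" --pt "8 -41 1.5 0.04" --pt "12 -61 2 0.06" --pt "16 -81 2.5 0.07" --pt "20.2 -101.5 3.1 0.088"

```text
t: 7.85
eef_pos: [463.8, 300.7, 169.1]
tcp_rot: [-3.142, -0.0, -2.995]
ft_force: [-0.2, -0.0, 1.3]
gripper_width: 59.7
grasp_force: 0.0
```

apply_moves --pt "2 -20 1 0.02" --pt "4 -41 1.5 0.04" --pt "6 -61 2 0.06" --pt "9 -82 2.5 0.07" --pt "11.2 -102.8 3 0.089"

```text
t: 8.27
eef_pos: [467.7, 197.3, 166.1]
tcp_rot: [-3.142, -0.0, -3.084]
ft_force: [0.2, -0.4, -0.5]
gripper_width: 60.3
grasp_force: 0.0
```

apply_moves --pt "1 -35 0 0.02" --pt "2 -70 0 0.05" --pt "3 -105 0 0.08" --pt "4 -140 0 0.1" --pt "5.2 -175 0 0.125"

```text
t: 8.68
eef_pos: [472.7, 21.8, 166.2]
tcp_rot: [3.142, 0.0, 3.074]
ft_force: [-0.0, 0.2, 0.5]
gripper_width: 59.8
grasp_force: 0.0
```

apply_moves --pt "-3 -35 0 0.02" --pt "-6 -70 0 0.05" --pt "-10 -105 0 0.08" --pt "-13 -140 0 0.1" --pt "-16.6 -174.3 0 0.125"

```text
t: 9.1
eef_pos: [477.5, -153.4, 166.3]
tcp_rot: [3.141, 0.0, 2.948]
ft_force: [0.6, -0.4, 0.2]
gripper_width: 60.1
grasp_force: 0.0
```

apply_moves --pt "-2 -24 -3 0.02" --pt "-4 -48 -6 0.04" --pt "-6 -70 -9 0.06" --pt "-8 -86 -12 0.07" --pt "-9.9 -97.9 -14 0.08"

```text
t: 9.52
eef_pos: [468.7, -251.2, 180.3]
tcp_rot: [-3.141, 0.0, 2.868]
ft_force: [0.5, 0.9, 0.0]
gripper_width: 60.0
grasp_force: 0.0
```

apply_moves --pt "-4 -24 -4 0.02" --pt "-8 -48 -8 0.04" --pt "-13 -74 -11 0.06" --pt "-16 -92 -13 0.07" --pt "-17.6 -96.8 -14 0.08"

```text
t: 9.93
eef_pos: [459.9, -350.0, 194.2]
tcp_rot: [-3.141, 0.001, 2.787]
ft_force: [-0.3, -0.6, -0.6]
gripper_width: 60.0
grasp_force: 0.0
```

Run:
```python
from h import *
f=grab('top'); W=cloud(f); blobs((W[...,0]>300)&(W[...,0]<590)&(W[...,1]>300)&(W[...,1]<520),W,(85,105),20)
g=grab('wrist'); print(g['fx'],g['cx'],g['cy'],g['tvec'],g['rvec'])
cv2.imwrite('pics/wrist1.png',cv2.resize(g['pixels'][:,:,::-1],(800,600)))
s=bot.state(); print(s['eef_pos'],s['tcp_rot'],s['joints'])
```

```text
px [116. 228.] n 530 rect [461.  403.4] [ 31.  185.7] 0.234 med [460.4 402.   94.6]
297.3186396354542 252.4538769332714 195.590578785566 [ 167.90747367 -555.75001731  176.42401071] [-2.36282022 -1.64484707 -0.25258872]
[ 460.06271832 -347.88252518  193.84921501] [ 3.14091943e+00 -2.07341773e-04  2.78839817e+00] [-6.67691362e-01  3.48239276e-01  1.61943307e+00  6.24504850e-04
  1.17432580e+00 -1.88553441e+00]
```

View pics/wrist1.png

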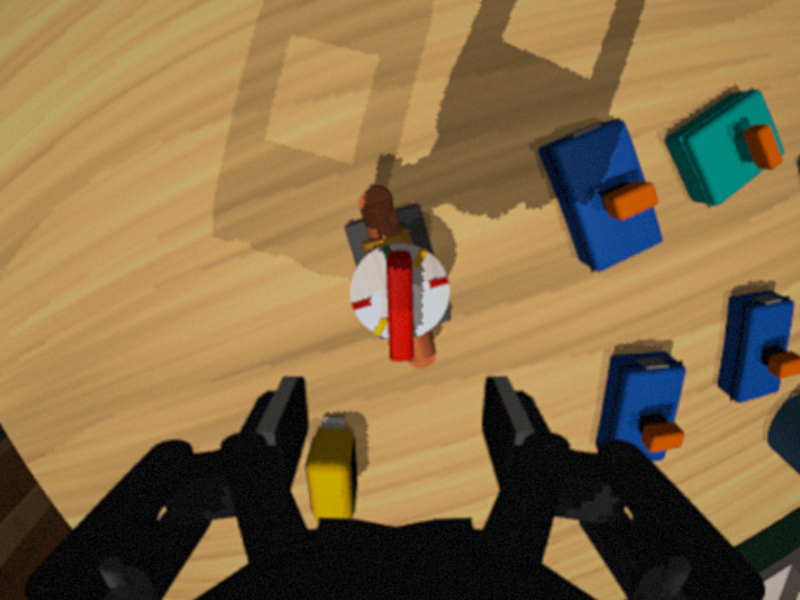

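Wrist view: the red bar runs from (400,252) to (401,360), centred between the fingers. The red shut marks are at (361,304) and (439,283), and the yellow half marks at (420,257) and (381,327). Next I work out the mark angles in world axes.

```bash
cat >> h.py <<'E'
def wray(f,u,v,z):
    x,y=(u-f['cx'])/f['fx'],(v-f['cy'])/f['fx']; r=np.hypot(x,y); d=np.array([x/r*np.sin(r),y/r*np.sin(r),np.cos(r)])
    R=cv2.Rodrigues(f['rvec'])[0]; c=-R.T@f['tvec'].reshape(3); d=R.T@d
    return c+d*(z-c[2])/d[2]
E
python3 - <<'E'
from h import *
f=load('wrist'); k=.64
for n,a,b,z in[('red',(361,304),(439,283),61),('yel',(420,257),(381,327),61),('bar',(400,252),(401,360),99)]:
    A,B=wray(f,a[0]*k,a[1]*k,z),wray(f,b[0]*k,b[1]*k,z); d=B-A
    print(n,A.round(1),B.round(1),((A+B)/2).round(1),np.arctan(d[1]/d[0]))
plan((462,-346.8,120,2.79),(462,-346.8,71,2.79))
E
```

```text
red [ 462.1 -372.3   61. ] [ 466.1 -322.5   61. ] [ 464.1 -347.4   61. ] 1.4899716770471625
yel [ 446.8 -328.    61. ] [ 480.6 -366.    61. ] [ 463.7 -347.    61. ] -0.8436642258181902
bar [ 432.7 -336.1   99. ] [ 490.1 -356.6   99. ] [ 461.4 -346.4   99. ] -0.341923578494985
call [-1.4  1.7 73.8] -0.002 -> [ 461.96 -346.77  120.05    2.79]
call [-0. -0. 49.] 0.0 -> [ 461.96 -346.77   71.05    2.79]
```

apply_moves --pt "-1 1 20 0" --pt "-1.6 1.7 45 0" --pt "-1.6 1.7 60 0" --pt "-1.6 1.7 70 0" --pt "-1.6 1.7 73.8 0"

```text
t: 10.45
eef_pos: [461.5, -344.7, 118.5]
tcp_rot: [3.14, -0.003, 2.791]
ft_force: [-0.4, -0.3, 0.4]
gripper_width: 60.6
grasp_force: 0.0
```

apply_moves --pt "0 0 15 0" --pt "0 0 30 0" --pt "0 0 42 0" --pt "0 0 48 0" --pt "0 0 49 0"

```text
t: 10.87
eef_pos: [462.0, -345.9, 70.7]
tcp_rot: [3.141, -0.001, 2.79]
ft_force: [0.4, -0.2, -0.2]
gripper_width: 60.2
grasp_force: 0.0
```

apply_moves --pt "0 0 0 0" --pt "0 0 0 0" --pt "0 0 0 0" --pt "0 0 0 0" --pt "0 0 0 0" --claw 5

```text
t: 11.28
eef_pos: [462.5, -347.3, 72.2]
tcp_rot: [-3.141, 0.002, 2.79]
ft_force: [-1.3, -1.0, 4.1]
gripper_width: 12.9
grasp_force: 40.7
```

apply_moves --pt "0 0 0 0.05" --pt "0 0 0 0.1" --pt "0 0 0 0.16" --pt "0 0 0 0.22" --pt "0 0 0 0.3"

```text
t: 11.7
eef_pos: [462.5, -347.2, 72.2]
tcp_rot: [-3.141, 0.002, 2.487]
ft_force: [-0.7, -0.8, 3.6]
gripper_width: 13.4
grasp_force: 40.8
```

Run:
```python
from h import *
s=bot.state(); print(s)
```

```text
{'t': 11.7, 'joints': array([-6.63663029e-01,  4.66419739e-01,  1.77335578e+00, -3.23562502e-04,
        8.99902167e-01, -1.57940930e+00]), 'qd': array([1.36711405e-03, 1.52924930e-03, 3.30620041e-04, 1.37985509e-03,
       5.70501628e-04, 9.70785617e-01]), 'joint_efforts': array([  0.49505599, -42.39853978, -17.74339378,   0.2893578 ,
        -0.11950395,  -0.82684955]), 'eef_pos': array([ 462.52675698, -347.19550043,   72.20126097]), 'tcp_rot': array([-3.14132235e+00,  1.91268545e-03,  2.48674377e+00]), 'ft_force': array([-0.71703277, -0.84591265,  3.60682176]), 'ft_torque': array([-0.08130909,  0.12141483,  0.08644492]), 'grasp_force': 40.80153822898865, 'gripper_width': 13.362489591588266}
```

apply_moves --pt "0 0 0 0.1" --pt "0 0 0 0.2" --pt "0 0 0 0.3" --pt "0 0 0 0.4" --pt "0 0 0 0.5"

```text
t: 12.12
eef_pos: [462.6, -347.1, 72.2]
tcp_rot: [3.141, 0.002, 1.985]
ft_force: [-0.6, 0.9, 4.0]
gripper_width: 13.3
grasp_force: 40.8
```

apply_moves --pt "0 0 0 0.1" --pt "0 0 0 0.2" --pt "0 0 0 0.3" --pt "0 0 0 0.4" --pt "0 0 0 0.5"

```text
t: 12.53
eef_pos: [462.8, -347.1, 72.2]
tcp_rot: [3.14, 0.001, 1.485]
ft_force: [0.6, 1.0, 4.3]
gripper_width: 13.5
grasp_force: 41.9
```

apply_moves --pt "0 0 0 0.02" --pt "0 0 0 0.03" --pt "0 0 0 0.04" --pt "0 0 0 0.04" --pt "0 0 0 0.04"

```text
t: 12.95
eef_pos: [462.8, -347.1, 72.2]
tcp_rot: [3.14, 0.002, 1.455]
ft_force: [1.2, -0.1, 5.8]
gripper_width: 13.6
grasp_force: 52.0
```

Run:
```python
from h import *
s=bot.state(); print(s['ft_torque'],s['ft_force'],s['tcp_rot'])
```

```text
[0.07851477 0.02595709 1.00795035] [ 1.19182617 -0.08922326  5.82136698] [3.14005155e+00 1.71139593e-03 1.45510551e+00]
```

apply_moves --pt "0 0 0 -0.02" --pt "0 0 0 -0.03" --pt "0 0 0 -0.03" --pt "0 0 0 -0.03" --pt "0 0 0 -0.03"

```text
t: 13.37
eef_pos: [462.8, -347.1, 72.2]
tcp_rot: [3.14, 0.001, 1.483]
ft_force: [-0.3, 0.3, 5.8]
gripper_width: 13.1
grasp_force: 42.4
```

apply_moves --pt "0 0 0 0" --pt "0 0 0 0" --pt "0 0 0 0" --pt "0 0 0 0" --pt "0 0 0 0" --claw 50

```text
t: 13.78
eef_pos: [462.0, -346.5, 70.9]
tcp_rot: [-3.141, -0.001, 1.48]
ft_force: [0.1, 0.3, 0.3]
gripper_width: 49.9
grasp_force: 0.0
```

apply_moves --pt "0 0 -15 0" --pt "0 0 -40 0" --pt "0 0 -70 0" --pt "0 0 -95 0" --pt "0 0 -105 0"

```text
t: 14.2
eef_pos: [463.6, -347.7, 179.8]
tcp_rot: [3.136, 0.003, 1.48]
ft_force: [0.7, -1.2, 0.7]
gripper_width: 50.3
grasp_force: 0.0
```

Run:
```python
from h import *
g=grab('wrist','w2.png'); grab('top'); f=grab('side')
H,S,V=hsv(g); m=((H<4)|(H>174))&(S>150)&(V>100)
n,l,st,c=cv2.connectedComponentsWithStats(m.astype(np.uint8)); i=1+np.argmax(st[1:,4]); print(c[i],st[i])
v,u=np.nonzero(l==i); P=np.array([wray(g,a,b,99)[:2] for a,b in zip(u,v)]); print(rect(P))
W=cloud(f);H,S,V=hsv(f); blobs(((H<4)|(H>174))&(S>150),W,(80,115))
for n in('top','side'):
  f=load(n); W=cloud(f);H,S,V=hsv(f); T=(W[...,0]>250)&(W[...,0]<900)&(abs(W[...,1])<750); print(n); blobs((H>100)&(H<130)&(S>100)&T,W,(30,48),30)
plan((453.4,-188.5,150,1.663))
```

```text
[250.75258799 201.44202899] [242 168  18  67 966]
(array([ 463.6, -346.9]), array([12.4, 55.7]), 1.516)
  px [288. 282.] n 110 rect [ 461.8 -348.6] [11.7 56.9] 1.51 med [ 459.1 -351.5   97.4]
top
  px [293. 176.] n 375 rect [ 643.7 -190.2] [58.4 92.3] -0.324 med [ 638.5 -187.7   40.7]
  px [254. 179.] n 369 rect [634.9 -53.6] [57.9 91.1] -0.236 med [628.4 -54.   41. ]
  px [292. 231.] n 400 rect [ 453.2 -187.1] [58.7 92.6] 0.083 med [ 451.7 -185.2   40.7]
side
  px [264. 211.] n 290 rect [634.4 -55.8] [60.4 92.6] -0.248 med [624.3 -63.3  41.4]
  px [250. 262.] n 400 rect [ 453.3 -190.6] [59.7 91.3] 0.082 med [ 442.5 -197.5   41.3]
call [156.6 -23.   26. ] -0.183 -> [ 453.37 -188.48  149.97    1.66]
```

View pics/w2.png

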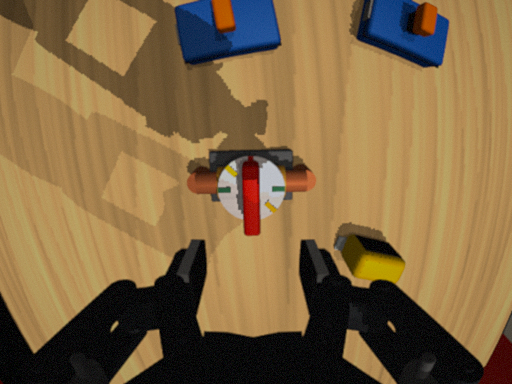

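The bar at (251,200) lies square across the pipe and covers the red marks, so the valve is shut. Now the first case, at about (453,-189).

apply_moves --pt "25 -4 4 -0.03" --pt "60 -9 10 -0.07" --pt "95 -14 16 -0.11" --pt "130 -19 22 -0.16" --pt "156.6 -23 26 -0.18"

```text
t: 14.77
eef_pos: [451.1, -185.6, 147.2]
tcp_rot: [-3.136, -0.004, 1.662]
ft_force: [-0.7, -0.4, 0.2]
gripper_width: 50.2
grasp_force: 0.0
```

apply_moves --pt "0 0 0 0" --pt "0 0 0 0" --pt "0 0 0 0" --pt "0 0 0 0" --pt "0 0 0 0"

```text
t: 15.18
eef_pos: [453.6, -189.6, 149.9]
tcp_rot: [-3.141, 0.0, 1.658]
ft_force: [-0.4, -0.2, -0.7]
gripper_width: 50.0
grasp_force: 0.0
```

```bash
cat >> h.py <<'E'
def wgrips():
    """orange grips seen by the wrist camera, bar tops at z=75 (bench)"""
    g=grab('wrist'); H,S,V=hsv(g); m=(H>3)&(H<14)&(S>170)&(V>150)
    n,l,st,c=cv2.connectedComponentsWithStats(m.astype(np.uint8))
    for i in range(1,n):
        if st[i,4]>100:
            v,u=np.nonzero(l==i); print('grip',c[i].round(),st[i,4],*rect([wray(g,a,b,75)[:2] for a,b in zip(u,v)]))
    s=bot.state(); print(s['eef_pos'].round(1),s['tcp_rot'].round(3),s['joints'].round(2))
E
python3 - <<'E'
from h import *
wgrips(); plan((453.4,-188.8,49,1.658))
E
```

```text
grip [473.  74.] 307 [634.7 -54.1] [13.7 30.2] 1.322
grip [455. 220.] 189 [ 643.4 -190.1] [13.4 29.8] 1.258
grip [207. 322.] 174 [ 420.2 -311.9] [15.7 26.1] -0.544
[ 453.6 -189.6  150. ] [-3.142  0.     1.658] [-0.42  0.26  1.87 -0.    1.01 -0.51]
call [ 8.00e-01 -1.00e-01  1.01e+02] 0.0 -> [ 453.4  -188.78   48.98    1.66]
```

apply_moves --pt "0 0 25 0" --pt "0.5 0 55 0" --pt "0.5 0 80 0" --pt "0.5 0 95 0" --pt "0.5 0 101 0"

```text
t: 15.65
eef_pos: [452.0, -188.1, 46.9]
tcp_rot: [-3.138, -0.002, 1.659]
ft_force: [0.4, -0.2, 0.7]
gripper_width: 50.3
grasp_force: 0.0
```

apply_moves --pt "0 0 0 0" --pt "0 0 0 0" --pt "0 0 0 0" --pt "0 0 0 0" --pt "0 0 0 0" --claw 5 --squeeze 60

```text
t: 16.07
eef_pos: [454.3, -188.6, 50.3]
tcp_rot: [3.139, 0.002, 1.66]
ft_force: [-0.2, -1.3, 3.0]
gripper_width: 14.9
grasp_force: 59.1
```

apply_moves --pt "0 0 -4 0" --pt "0 0 -14 0" --pt "0 0 -30 0" --pt "0 0 -45 0" --pt "0 0 -60 0"

```text
t: 16.48
eef_pos: [453.0, -187.7, 109.9]
tcp_rot: [-3.141, -0.001, 1.66]
ft_force: [0.4, -0.6, -2.8]
gripper_width: 14.8
grasp_force: 58.6
```

apply_moves --pt "0 0 -20 0" --pt "0 0 -40 0" --pt "0 0 -60 0" --pt "0 0 -72 0" --pt "0 0 -75 0"

```text
t: 16.9
eef_pos: [454.3, -188.4, 186.6]
tcp_rot: [3.138, 0.002, 1.66]
ft_force: [0.4, -1.0, -2.3]
gripper_width: 14.9
grasp_force: 58.8
```

Run:
```python
from h import *
s=bot.state(); print(s['eef_pos'],s['tcp_rot'],s['gripper_width'],s['grasp_force'])
f=grab('side'); W=cloud(f);H,S,V=hsv(f);blobs((H>100)&(H<130)&(S>100)&(W[...,0]<900)&(abs(W[...,1])<750),W,(20,200),30)
th=.102; o=np.array([541.8,177.4]); ex=np.array([np.cos(th),np.sin(th)]); ey=np.array([-ex[1],ex[0]])
print('slots',[(o+70*i*ey).round(1) for i in(-1,0,1)])
plan((*(o+70*ey),183,1.67))
```

```text
[ 454.33348053 -188.35163912  186.63869187] [3.13758564e+00 1.96115962e-03 1.65985932e+00] 14.908034466187148 58.805766105651855
  px [279. 177.] n 389 rect [779.7  27.5] [73.8 80.2] 0.804 med [773.6  18.1  59.3]
  px [277. 211.] n 329 rect [667.4 -78.6] [62.5 91.6] -0.192 med [660.3 -92.1  41.3]
  px [293. 233.] n 386 rect [ 642.4 -192.3] [59.7 92.3] -0.327 med [ 632.8 -201.3   40.9]
  px [250. 238.] n 527 rect [ 452.2 -190.5] [58.6 91.3] 0.103 med [ 438.1 -205.   176.9]
slots [array([548.9, 107.8]), array([541.8, 177.4]), array([534.7, 247. ])]
call [142.1  39.7   1. ] -0.003 -> [480.89 -43.11 184.86   1.66]
call [142.   40.1   0.9] -0.004 -> [507.75 101.98 183.96   1.67]
call [141.8  40.7   1. ] -0.003 -> [534.65 247.03 182.96   1.67]
```

apply_moves --pt "14 4 0 0" --pt "42 12 0 0" --pt "75 21 0.5 0" --pt "108 30 1 0" --pt "142.1 39.7 1 0"

```text
t: 17.37
eef_pos: [479.2, -41.7, 181.9]
tcp_rot: [-3.139, -0.001, 1.659]
ft_force: [0.1, -0.1, -2.5]
gripper_width: 14.6
grasp_force: 58.7
```

apply_moves --pt "30 8 0 0" --pt "58 16 0 0" --pt "86 24 0.5 0" --pt "114 32 1 0" --pt "142 40.1 1 -0.005"

```text
t: 17.78
eef_pos: [506.6, 103.4, 180.8]
tcp_rot: [-3.139, 0.0, 1.665]
ft_force: [0.8, -0.6, -3.2]
gripper_width: 14.6
grasp_force: 58.7
```

apply_moves --pt "35 10 0 0" --pt "70 20 0 0" --pt "105 30 0.5 0" --pt "130 37 1 0" --pt "141.8 40.7 1 -0.005"

```text
t: 18.2
eef_pos: [534.3, 250.2, 179.4]
tcp_rot: [-3.139, -0.001, 1.673]
ft_force: [-0.4, -0.1, -2.2]
gripper_width: 14.9
grasp_force: 58.7
```

apply_moves --pt "0 0 0 0" --pt "0 0 0 0" --pt "0 0 0 0" --pt "0 0 0 0" --pt "0 0 0 0"

```text
t: 18.62
eef_pos: [534.7, 245.6, 181.3]
tcp_rot: [-3.141, 0.0, 1.668]
ft_force: [-0.2, -0.2, -2.0]
gripper_width: 14.9
grasp_force: 58.7
```

Run:
```python
from h import *
s=bot.state(); print(s['eef_pos'],s['tcp_rot'],s['gripper_width'],s['grasp_force'])
f=grab('side'); W=cloud(f);H,S,V=hsv(f);blobs((H>100)&(H<130)&(S>100)&(W[...,0]<700)&(abs(W[...,1])<750),W,(20,200),30)
plan((534.7,247,78,1.67))
```

```text
[534.74614957 245.63872547 181.29923697] [-3.14134295e+00  2.89848254e-04  1.66821120e+00] 14.922773663210174 58.74504268169403
  px [190. 156.] n 376 rect [534.1 241.3] [60.8 94.7] 0.053 med [522.3 224.5 170.7]
  px [275. 211.] n 298 rect [663.8 -80.6] [58.6 85.3] -0.226 med [653.  -91.3  40.4]
  px [293. 232.] n 386 rect [ 642.2 -192.8] [57.4 91.7] -0.341 med [ 633.5 -201.5   40.9]
call [  1.2  -0.  103.4] -0.002 -> [534.7  247.03  78.     1.67]
```

apply_moves --pt "0 0 25 0" --pt "1.2 0 55 0" --pt "1.2 0 80 0" --pt "1.2 0 95 0" --pt "1.2 0 102 0"

```text
t: 19.08
eef_pos: [533.3, 246.9, 76.8]
tcp_rot: [-3.137, 0.001, 1.669]
ft_force: [-0.2, -0.2, -2.0]
gripper_width: 15.0
grasp_force: 58.8
```

apply_moves --pt "0 0 0 0" --pt "0 0 1 0" --pt "0 0 2 0" --pt "0 0 3 0" --pt "0 0 3 0"

```text
t: 19.5
eef_pos: [535.3, 248.4, 77.1]
tcp_rot: [3.14, -0.001, 1.67]
ft_force: [0.1, -0.1, -2.2]
gripper_width: 14.4
grasp_force: 58.8
```

Run:
```python
from h import *
f=grab('side'); W=cloud(f);H,S,V=hsv(f);blobs((H>100)&(H<130)&(S>100)&(W[...,0]<700)&(abs(W[...,1])<750),W,(30,200),30)
f=grab('top','t3.png'); W=cloud(f);H,S,V=hsv(f);blobs((H>100)&(H<130)&(S>100)&(W[...,0]<700)&(abs(W[...,1])<750),W,(30,200),30)
s=bot.state(); print(s['eef_pos'],s['ft_force'])
```

```text
px [193. 177.] n 336 rect [534.  245.6] [65.6 94.3] 0.043 med [523.3 227.5  66.7]
  px [275. 211.] n 264 rect [664.2 -80.3] [58.9 84.6] -0.267 med [654.7 -88.5  41.2]
  px [293. 232.] n 341 rect [ 642.4 -192.6] [58.7 91.3] -0.322 med [ 633.7 -199.7   41.6]
  px [261. 171.] n 316 rect [663.8 -77.5] [58.1 83.4] -0.244 med [656.4 -78.5  41. ]
  px [293. 176.] n 377 rect [ 643.7 -190. ] [58.4 91.9] -0.314 med [ 636.2 -187.4   40.8]
  px [170. 206.] n 232 rect [535.5 233.3] [32.2 93.4] 0.09 med [532.  230.6  66.9]
[535.05179161 248.35183085  76.88391185] [-0.00641224 -0.04686482 -2.71262671]
```

apply_moves --pt "-0.8 0 0.5 0" --pt "-0.8 0 1 0" --pt "-0.8 0 1.5 0" --pt "-0.8 0 2 0" --pt "-0.8 0 2 0"

```text
t: 20.02
eef_pos: [534.8, 247.4, 75.3]
tcp_rot: [3.141, -0.0, 1.67]
ft_force: [-3.6, -1.6, 6.0]
gripper_width: 15.0
grasp_force: 60.0
```

apply_moves --pt "0 0 0 0" --pt "0 0 0 0" --pt "0 0 0 0" --pt "0 0 0 0" --pt "0 0 0 0" --claw 45

```text
t: 20.43
eef_pos: [534.9, 247.4, 74.1]
tcp_rot: [3.142, -0.0, 1.67]
ft_force: [-0.1, 0.2, -0.7]
gripper_width: 44.9
grasp_force: 0.0
```

apply_moves --pt "0 0 -10 0" --pt "0 0 -35 0" --pt "0 0 -70 0" --pt "0 0 -100 0" --pt "0 0 -105 0"

```text
t: 20.85
eef_pos: [537.7, 248.7, 185.8]
tcp_rot: [3.131, -0.004, 1.67]
ft_force: [0.4, 0.9, 0.8]
gripper_width: 45.0
grasp_force: 0.0
```

Run:
```python
from h import *
s=bot.state(); print(s['eef_pos'])
plan((555,100,180,1.55),(655,-74,150,1.32))
```

```text
[537.73944675 248.68752432 185.84263631]
call [-149.7    2.5    5.8] 0.12 -> [555.03  99.97 180.04   1.55]
call [-85.9  51.8  15. ] 0.115 -> [605.02  13.   165.04   1.43]
call [-79.4  61.3  15. ] 0.115 -> [655.   -73.97 150.04   1.32]
```

apply_moves --pt "-25 0 1 0.02" --pt "-60 1 2 0.05" --pt "-90 1.5 3 0.08" --pt "-120 2 5 0.1" --pt "-149.7 2.5 5.8 0.12"

```text
t: 21.27
eef_pos: [551.9, 97.3, 173.5]
tcp_rot: [-3.142, -0.0, 1.549]
ft_force: [0.3, -0.1, 0.5]
gripper_width: 44.9
grasp_force: 0.0
```

apply_moves --pt "-20 12 3 0.02" --pt "-40 24 6 0.05" --pt "-57 34 9 0.08" --pt "-72 43 12 0.1" --pt "-85.9 51.8 15 0.115"

```text
t: 21.68
eef_pos: [602.5, 10.5, 158.4]
tcp_rot: [3.142, -0.0, 1.433]
ft_force: [1.1, -0.1, -0.2]
gripper_width: 45.0
grasp_force: 0.0
```

apply_moves --pt "-18 13 3 0.02" --pt "-38 28 6 0.05" --pt "-57 43 9 0.08" --pt "-72 56 12 0.1" --pt "-79.4 61.3 15 0.115"

```text
t: 22.1
eef_pos: [653.4, -77.5, 143.1]
tcp_rot: [3.14, 0.0, 1.317]
ft_force: [-0.8, -0.3, 0.1]
gripper_width: 44.5
grasp_force: 0.0
```

apply_moves --pt "0 0 0 0" --pt "0 0 0 0" --pt "0 0 0 0" --pt "0 0 0 0" --pt "0 0 0 0"

```text
t: 22.52
eef_pos: [651.8, -74.2, 143.9]
tcp_rot: [3.141, -0.0, 1.321]
ft_force: [-0.3, -0.6, 0.4]
gripper_width: 45.2
grasp_force: 0.0
```

Run:
```python
from h import *
wgrips(); cv2.imwrite('pics/w4.png',load('wrist')['pixels'][:,:,::-1])
for n in('top','side'):
  f=grab(n); W=cloud(f);H,S,V=hsv(f); T=(W[...,0]>250)&(W[...,0]<900)&(abs(W[...,1])<750); print(n); blobs((H>100)&(H<130)&(S>100)&T,W,(30,75),30); blobs((H>3)&(H<14)&(S>130)&T,W,(62,110))
```

```text
grip [ 45. 242.] 261 [450.2 -61. ] [14.  29.8] 0.25
grip [275. 322.] 193 [ 646.  -188.7] [14.3 29.5] 1.26
[651.8 -74.4 143.8] [ 3.141 -0.     1.321] [-0.13  0.51  1.49  0.    1.14  0.12]
top
  px [295. 176.] n 283 rect [ 642.8 -192.7] [53.2 92.1] -0.304 med [ 639.6 -197.    41. ]
  px [253. 176.] n 31 rect [646.5 -50.5] [14.  35.1] 0.001 med [642.8 -50.5  41.1]
  px [265. 178.] n 51 rect [638.9 -90. ] [21.2 39. ] -0.203 med [635.3 -92.5  40.4]
  px [166. 207.] n 431 rect [533.8 246.5] [60.4 93.9] 0.098 med [529.1 242.4  65.9]
  px [294. 174.] n 35 rect [ 643.8 -190.2] [12.1 28.5] 1.215 med [ 642.5 -189.8   75.5]
  px [163. 206.] n 44 rect [533.5 250.4] [12.7 35.6] -1.55 med [532.9 249.   99.5]
side
  px [193. 177.] n 350 rect [533.6 246.2] [65.  92.5] 0.098 med [524.3 227.5  65.4]
  px [286. 182.] n 35 rect [781.1 -11.4] [ 7.9 23.6] 0.001 med [780.8 -11.7  51.6]
  px [274. 182.] n 59 rect [749.8  21.3] [12.4 47.5] -1.464 med [749.3  15.8  49.2]
  px [276. 210.] n 293 rect [667.3 -80.7] [59.8 92.1] -0.234 med [658.9 -88.5  41.6]
  px [293. 232.] n 338 rect [ 642.1 -193.6] [61.6 91.9] -0.34 med [ 634.4 -198.7   41.3]
  px [184. 133.] n 19 rect [625.6 444.6] [27.9 50.5] -0.893 med [631.6 445.6 103.5]
  px [192. 168.] n 39 rect [533.4 244.3] [13.8 27. ] -1.368 med [531.6 240.8  97.4]
  px [277. 203.] n 33 rect [668.8 -80.1] [12.6 29.9] 1.34 med [666.2 -83.4  74.5]
  px [294. 225.] n 41 rect [ 643.3 -193.2] [13.2 26.4] 1.205 med [ 641.4 -195.4   74.3]
  px [224. 231.] n 39 rect [447.  -63.9] [14.8 28.6] 0.447 med [445.7 -67.4  74.4]
  px [285. 275.] n 17 rect [ 464.2 -333.6] [13.8 31.2] 1.464 med [ 468.5 -327.   100.3]
```

View pics/w4.png

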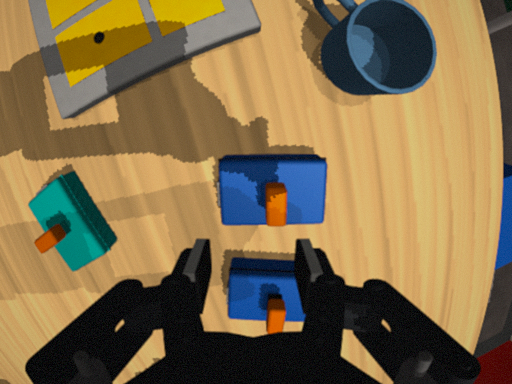

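Wrist view: case A's grip is at (276,204), between the fingers and about 15 mm ahead of them. Case B is at (275,315), the decoy is turquoise at (70,220), and the mug is at (380,45).

Run:
```python
from h import *
g=load('wrist'); H,S,V=hsv(g); print(H[200,276],S[200,276],V[200,276])
m=(H>3)&(H<16)&(S>190)&(V>110); m[:170]=0;m[235:]=0;m[:,:255]=0;m[:,300:]=0
v,u=np.nonzero(m); print(len(u),rect([wray(g,a,b,75)[:2] for a,b in zip(u,v)]))
plan((668.3,-77.5,49.5,1.33))
```

```text
16 255 222
547 (array([669.9, -77.5]), array([14.4, 29.8]), 1.357)
call [ 1.3 16.5 94.2] -0.009 -> [668.27 -77.48  49.53   1.33]
```

apply_moves --pt "1 8 5 0" --pt "1 17 20 -0.01" --pt "1 17 50 -0.012" --pt "1 17 80 -0.012" --pt "1 17 94 -0.012"

```text
t: 23.08
eef_pos: [667.2, -78.2, 45.2]
tcp_rot: [-3.136, 0.0, 1.332]
ft_force: [-1.1, -0.1, 0.3]
gripper_width: 45.4
grasp_force: 0.0
```

apply_moves --pt "0 0 0 0" --pt "0 0 0 0" --pt "0 0 0 0" --pt "0 0 0 0" --pt "0 0 0 0" --claw 5

```text
t: 23.5
eef_pos: [669.4, -78.6, 50.4]
tcp_rot: [3.14, -0.0, 1.332]
ft_force: [0.5, 0.2, -3.3]
gripper_width: 15.1
grasp_force: 61.0
```

apply_moves --pt "0 0 -4 0" --pt "0 0 -14 0" --pt "0 0 -30 0" --pt "0 0 -45 0" --pt "0 0 -60 0"

```text
t: 23.92
eef_pos: [669.0, -78.6, 111.3]
tcp_rot: [3.14, -0.0, 1.332]
ft_force: [0.2, -0.7, -3.0]
gripper_width: 14.8
grasp_force: 61.0
```

apply_moves --pt "0 0 -20 0" --pt "0 0 -40 0" --pt "0 0 -60 0" --pt "0 0 -72 0" --pt "0 0 -75 0"

```text
t: 24.33
eef_pos: [670.3, -78.7, 188.8]
tcp_rot: [3.135, -0.001, 1.332]
ft_force: [0.8, -0.7, -2.8]
gripper_width: 14.9
grasp_force: 61.1
```

Run:
```python
from h import *
f=grab('side'); W=cloud(f);H,S,V=hsv(f);blobs((H>100)&(H<130)&(S>100)&(W[...,0]<720)&(abs(W[...,1])<750),W,(30,200),30)
s=bot.state(); print(s['eef_pos'],s['tcp_rot'],s['gripper_width'],s['grasp_force'])
plan((541.8,177.4,180,1.673),(541.8,177.4,77,1.673))
```

```text
px [193. 177.] n 351 rect [534.1 242.9] [62.4 92.8] 0.04 med [524.8 228.2  65.5]
  px [278. 184.] n 436 rect [668.6 -81.7] [61. 93.] -0.277 med [655.9 -96.5 178.8]
  px [293. 232.] n 341 rect [ 641.8 -192.4] [59.4 91.6] -0.303 med [ 634.1 -199.2   41.5]
[669.81312658 -78.66221904 187.69941103] [ 3.13628547e+00 -6.41732099e-04  1.33176587e+00] 14.764155425048893 61.11202597618103
call [109.2 -92.5   3.8] -0.171 -> [605.8   49.33 183.9    1.5 ]
call [123.4 -72.6   3.9] -0.17 -> [541.75 177.38 180.     1.67]
call [  0.   0. 103.] -0.0 -> [541.75 177.38  77.     1.67]
```

apply_moves --pt "10 -8 0 -0.02" --pt "32 -27 1 -0.06" --pt "57 -48 2 -0.1" --pt "83 -70 3 -0.14" --pt "109.2 -92.5 3.8 -0.171"

```text
t: 24.8
eef_pos: [602.6, 51.0, 179.0]
tcp_rot: [-3.138, -0.0, 1.505]
ft_force: [0.8, 0.6, -2.1]
gripper_width: 15.0
grasp_force: 61.0
```

apply_moves --pt "30 -18 1 -0.04" --pt "60 -35 2 -0.08" --pt "90 -53 3 -0.12" --pt "112 -66 4 -0.15" --pt "123.4 -72.6 4 -0.17"

```text
t: 25.22
eef_pos: [537.3, 180.4, 175.3]
tcp_rot: [-3.137, -0.001, 1.677]
ft_force: [0.0, -0.6, -3.6]
gripper_width: 14.8
grasp_force: 61.0
```

apply_moves --pt "0 0 0 0" --pt "0 0 0 0" --pt "0 0 0 0" --pt "0 0 0 0" --pt "0 0 0 0"

```text
t: 25.63
eef_pos: [541.2, 176.5, 176.4]
tcp_rot: [-3.142, 0.0, 1.671]
ft_force: [-0.6, -0.3, -2.6]
gripper_width: 15.1
grasp_force: 61.0
```

Run:
```python
from h import *
f=grab('top'); s=bot.state(); print(s['eef_pos'],s['tcp_rot'])
plan((541.8,177.4,77,1.673))
```

```text
[541.15626141 176.56020532 176.49790226] [-3.14150749e+00  9.75856086e-05  1.67119678e+00]
call [ 0.8  0.7 99.5] -0.002 -> [541.77 177.43  77.     1.67]
```

apply_moves --pt "0 0 25 0" --pt "0.8 0.7 55 0" --pt "0.8 0.7 80 0" --pt "0.8 0.7 93 0" --pt "0.8 0.7 97 0"

```text
t: 26.1
eef_pos: [539.8, 177.2, 76.8]
tcp_rot: [-3.136, 0.001, 1.672]
ft_force: [0.7, -1.1, -2.4]
gripper_width: 14.6
grasp_force: 60.9
```

apply_moves --pt "0 0 1 0" --pt "0 0 2 0" --pt "0 0 2.5 0" --pt "0 0 2.5 0" --pt "0 0 2.5 0"

```text
t: 26.52
eef_pos: [542.0, 178.6, 78.1]
tcp_rot: [3.14, -0.0, 1.673]
ft_force: [0.1, 0.4, -2.3]
gripper_width: 15.0
grasp_force: 60.9
```

apply_moves --pt "0 0 0.5 0" --pt "0 0 1 0" --pt "0 0 1.5 0" --pt "0 0 1.5 0" --pt "0 0 1.5 0"

```text
t: 26.93
eef_pos: [541.3, 178.4, 75.6]
tcp_rot: [-3.142, -0.0, 1.673]
ft_force: [0.6, 0.9, -3.1]
gripper_width: 14.8
grasp_force: 60.9
```

apply_moves --pt "-0.6 0 0.5 0" --pt "-0.6 0 1 0" --pt "-0.6 0 1 0" --pt "-0.6 0 1 0" --pt "-0.6 0 1 0"

```text
t: 27.35
eef_pos: [541.4, 177.7, 74.8]
tcp_rot: [3.141, -0.0, 1.673]
ft_force: [-1.7, -1.2, -0.2]
gripper_width: 15.1
grasp_force: 61.2
```

apply_moves --pt "0 0 0 0" --pt "0 0 0 0" --pt "0 0 0 0" --pt "0 0 0 0" --pt "0 0 0 0" --claw 45

```text
t: 27.77
eef_pos: [541.6, 177.9, 74.7]
tcp_rot: [3.141, -0.0, 1.673]
ft_force: [0.6, 0.1, 0.7]
gripper_width: 44.7
grasp_force: 0.0
```

apply_moves --pt "0 0 -10 0" --pt "0 0 -35 0" --pt "0 0 -70 0" --pt "0 0 -100 0" --pt "0 0 -105 0"

```text
t: 28.18
eef_pos: [544.4, 178.7, 186.2]
tcp_rot: [3.13, -0.002, 1.673]
ft_force: [1.2, 0.7, 0.4]
gripper_width: 45.0
grasp_force: 0.0
```

Run:
```python
from h import *
s=bot.state(); print(s['eef_pos'])
plan((643.4,-190.5,150,1.25))
```

```text
[544.44457922 178.72030675 186.17032012]
call [-125.8   20.3   12.1] 0.141 -> [577.44  55.64 174.07   1.53]
call [-121.7   37.8   12. ] 0.141 -> [610.46 -67.45 162.07   1.39]
call [-115.2   54.5   12.1] 0.141 -> [ 643.44 -190.54  149.97    1.25]
```

apply_moves --pt "-22 4 2 0.02" --pt "-48 8 4 0.05" --pt "-75 12 6 0.08" --pt "-100 16 8 0.11" --pt "-125.8 20.3 8 0.141"

```text
t: 28.6
eef_pos: [574.2, 53.6, 171.5]
tcp_rot: [-3.141, -0.0, 1.531]
ft_force: [0.3, 0.9, 0.6]
gripper_width: 45.1
grasp_force: 0.0
```

apply_moves --pt "-24 8 2 0.03" --pt "-48 15 4 0.06" --pt "-72 23 6 0.09" --pt "-97 30 8 0.12" --pt "-121.7 37.8 10 0.141"

```text
t: 29.02
eef_pos: [607.4, -69.6, 161.8]
tcp_rot: [-3.142, -0.0, 1.389]
ft_force: [0.0, 0.1, 0.1]
gripper_width: 45.0
grasp_force: 0.0
```

apply_moves --pt "-28 13 2 0.03" --pt "-58 27 4 0.06" --pt "-88 41 6 0.09" --pt "-107 50 8 0.12" --pt "-115.2 54.5 10 0.141"

```text
t: 29.43
eef_pos: [640.8, -194.6, 151.5]
tcp_rot: [3.141, 0.001, 1.246]
ft_force: [-0.5, 0.6, 0.3]
gripper_width: 45.1
grasp_force: 0.0
```

apply_moves --pt "0 0 0 0" --pt "0 0 0 0" --pt "0 0 0 0" --pt "0 0 0 0" --pt "0 0 0 0"

```text
t: 29.85
eef_pos: [640.4, -190.1, 152.0]
tcp_rot: [3.141, -0.0, 1.252]
ft_force: [0.0, -1.6, -0.3]
gripper_width: 44.8
grasp_force: 0.0
```

Run:
```python
from h import *
f=grab('top'); W=cloud(f);H,S,V=hsv(f); T=(W[...,0]>250)&(W[...,0]<720)&(abs(W[...,1])<750); blobs((H>100)&(H<130)&(S>100)&T,W,(30,75),30); blobs((H>3)&(H<14)&(S>130)&T,W,(62,110))
f=grab('side'); W=cloud(f);H,S,V=hsv(f); T=(W[...,0]>250)&(W[...,0]<720)&(abs(W[...,1])<750);blobs((H>100)&(H<130)&(S>100)&T,W,(30,75),30)
g=grab('wrist'); H,S,V=hsv(g); m=(H>3)&(H<18)&(S>225)&(V>110)
n,l,st,c=cv2.connectedComponentsWithStats(m.astype(np.uint8))
for i in range(1,n):
    if st[i,4]>150:
        v,u=np.nonzero(l==i); print('grip',c[i].round(),st[i,4],*rect([wray(g,a,b,75)[:2] for a,b in zip(u,v)]))
plan((643.4,-190.5,49,1.253))
```

```text
px [291. 184.] n 31 rect [ 615.2 -180.8] [24.2 42.4] 0.405 med [ 615.  -180.    42.4]
  px [187. 205.] n 420 rect [540.4 176.4] [60.6 93.8] 0.12 med [535.4 173.9  66.1]
  px [166. 207.] n 425 rect [533.9 246.4] [59.7 92.3] 0.101 med [528.5 242.2  65.7]
  px [184. 204.] n 45 rect [540.  179.2] [13.  35.9] -1.548 med [539.8 177.6  99.4]
  px [163. 206.] n 45 rect [533.2 250.2] [13.1 38.2] 1.546 med [533.  248.3  99.5]
  px [256. 233.] n 36 rect [446.3 -61.4] [13.8 26.6] 0.242 med [446.5 -60.6  75.7]
  px [199. 182.] n 633 rect [537.1 209.3] [ 95.  133.7] -1.506 med [524.4 190.8  65.5]
  px [293. 232.] n 336 rect [ 641.8 -193.2] [60. 92.] -0.345 med [ 633.7 -200.1   41.5]
grip [ 18. 138.] 255 [453.3 -61.1] [14.8 25.8] 0.228
grip [257. 204.] 602 [ 645.3 -190.3] [14.  28.2] 1.266
call [  1.1   2.7 102.9] -0.002 -> [ 643.38 -190.5    49.01    1.25]
```

apply_moves --pt "1 3 25 0" --pt "1 3 55 0" --pt "1 3 80 0" --pt "1 3 95 0" --pt "1 3 101.5 0"

```text
t: 30.42
eef_pos: [641.9, -190.6, 47.2]
tcp_rot: [-3.136, -0.0, 1.25]
ft_force: [0.6, 0.7, 0.2]
gripper_width: 45.3
grasp_force: 0.0
```

apply_moves --pt "0 0 0 0" --pt "0 0 0 0" --pt "0 0 0 0" --pt "0 0 0 0" --pt "0 0 0 0" --claw 5

```text
t: 30.83
eef_pos: [644.4, -191.7, 51.4]
tcp_rot: [3.139, -0.0, 1.25]
ft_force: [-0.8, 0.3, 1.7]
gripper_width: 15.2
grasp_force: 60.7
```

apply_moves --pt "0 0 -4 0" --pt "0 0 -14 0" --pt "0 0 -30 0" --pt "0 0 -45 0" --pt "0 0 -60 0"

```text
t: 31.25
eef_pos: [643.5, -191.4, 111.3]
tcp_rot: [-3.141, -0.0, 1.25]
ft_force: [0.6, -0.2, -4.2]
gripper_width: 14.6
grasp_force: 60.0
```

apply_moves --pt "0 0 -20 0" --pt "0 0 -40 0" --pt "0 0 -60 0" --pt "0 0 -72 0" --pt "0 0 -75 0"

```text
t: 31.67
eef_pos: [644.7, -191.9, 188.8]
tcp_rot: [3.136, -0.0, 1.25]
ft_force: [1.0, 0.2, -3.1]
gripper_width: 14.6
grasp_force: 60.2
```

Run:
```python
from h import *
s=bot.state(); print(s['eef_pos'],s['tcp_rot'],s['gripper_width'],s['grasp_force'])
plan((549,107.2,180,1.673))
```

```text
[ 644.73343999 -191.8724291   188.84191451] [ 3.13582958e+00 -1.02923695e-04  1.24979804e+00] 14.608217289742077 60.190898180007935
call [126.8 -92.6   4.4] -0.212 -> [596.87 -42.33 184.44   1.46]
call [143.4 -63.9   4.4] -0.211 -> [548.95 107.17 180.04   1.67]
```

apply_moves --pt "12 -9 0 -0.02" --pt "38 -28 1 -0.07" --pt "67 -49 2 -0.12" --pt "97 -71 3 -0.17" --pt "126.8 -92.6 3 -0.212"

```text
t: 32.08
eef_pos: [593.5, -40.0, 180.6]
tcp_rot: [-3.138, -0.001, 1.464]
ft_force: [0.1, -0.2, -2.8]
gripper_width: 14.9
grasp_force: 60.1
```

apply_moves --pt "34 -15 1 -0.05" --pt "70 -31 2 -0.1" --pt "104 -46 3 -0.15" --pt "132 -59 4 -0.19" --pt "143.4 -63.9 4 -0.211"

```text
t: 32.5
eef_pos: [544.5, 111.5, 177.0]
tcp_rot: [-3.138, -0.002, 1.678]
ft_force: [-0.0, 0.7, -2.5]
gripper_width: 14.7
grasp_force: 60.1
```

apply_moves --pt "0 0 0 0" --pt "0 0 0 0" --pt "0 0 0 0" --pt "0 0 0 0" --pt "0 0 0 0"

```text
t: 32.92
eef_pos: [548.1, 106.4, 177.9]
tcp_rot: [-3.141, 0.0, 1.671]
ft_force: [-0.0, -0.5, -2.4]
gripper_width: 14.8
grasp_force: 60.1
```

Run:
```python
from h import *
f=grab('top'); s=bot.state(); print(s['eef_pos'],s['tcp_rot'])
plan((548.9,107.2,78.5,1.673))
```

```text
[548.09923927 106.49265342 177.96547067] [-3.14142891e+00  1.03477347e-04  1.67099395e+00]
call [ 0.6  0.9 99.5] -0.002 -> [548.93 107.18  78.47   1.67]
```

apply_moves --pt "0 0 25 0" --pt "0.3 0.9 55 0" --pt "0.3 0.9 80 0" --pt "0.3 0.9 93 0" --pt "0.3 0.9 97 0"

```text
t: 33.38
eef_pos: [547.1, 106.9, 78.4]
tcp_rot: [-3.136, 0.0, 1.672]
ft_force: [-0.8, 0.4, -2.4]
gripper_width: 15.2
grasp_force: 60.0
```

apply_moves --pt "0 0 1 0" --pt "0 0 2 0" --pt "0 0 3 0" --pt "0 0 3 0" --pt "0 0 3 0"

```text
t: 33.8
eef_pos: [549.3, 108.0, 79.1]
tcp_rot: [3.14, -0.0, 1.673]
ft_force: [0.1, -1.0, -3.2]
gripper_width: 15.0
grasp_force: 60.0
```

apply_moves --pt "0 0 0.5 0" --pt "0 0 1 0" --pt "0 0 1.5 0" --pt "0 0 2 0" --pt "0 0 2 0"

```text
t: 34.22
eef_pos: [548.7, 108.0, 76.5]
tcp_rot: [3.141, -0.0, 1.673]
ft_force: [-1.7, 0.6, 0.2]
gripper_width: 14.8
grasp_force: 60.5
```

Contact has begun. I'll release, lift and check.

apply_moves --pt "0 0 0.3 0" --pt "0 0 0.5 0" --pt "0 0 0.5 0" --pt "0 0 0.5 0" --pt "0 0 0.5 0"

```text
t: 34.63
eef_pos: [548.6, 108.0, 76.4]
tcp_rot: [3.141, -0.0, 1.673]
ft_force: [-2.8, -0.9, 5.0]
gripper_width: 15.0
grasp_force: 61.2
```

apply_moves --pt "0 0 0 0" --pt "0 0 0 0" --pt "0 0 0 0" --pt "0 0 0 0" --pt "0 0 0 0" --claw 45

```text
t: 35.05
eef_pos: [548.8, 108.0, 75.5]
tcp_rot: [3.141, -0.0, 1.673]
ft_force: [-0.8, 0.2, 0.0]
gripper_width: 44.9
grasp_force: 0.0
```

apply_moves --pt "0 0 -10 0" --pt "0 0 -35 0" --pt "0 0 -70 0" --pt "0 0 -100 0" --pt "0 0 -105 0"

```text
t: 35.47
eef_pos: [551.8, 108.5, 187.0]
tcp_rot: [3.13, -0.001, 1.673]
ft_force: [0.6, -0.3, 0.9]
gripper_width: 45.3
grasp_force: 0.0
```

Run:
```python
from h import *
plan((480,-150,180,1.6),(462.3,-346.8,180,1.49))
```

```text
call [-124.9  -48.9    3.5] 0.036 -> [515.89 -20.71 183.5    1.64]
call [-126.6  -44.3    3.5] 0.037 -> [ 480.04 -149.96  180.      1.6 ]
call [-98.1 -11.7   0. ] 0.055 -> [ 471.19 -248.36  180.      1.54]
call [-98.6  -6.3   0. ] 0.055 -> [ 462.33 -346.76  180.      1.49]
```

apply_moves --pt "-22 -9 1 0" --pt "-48 -19 1 0.01" --pt "-74 -29 1 0.02" --pt "-100 -39 1 0.03" --pt "-124.9 -48.9 1 0.036"

```text
t: 35.88
eef_pos: [512.1, -22.4, 179.9]
tcp_rot: [3.141, 0.0, 1.637]
ft_force: [0.1, 1.4, -0.3]
gripper_width: 44.7
grasp_force: 0.0
```

apply_moves --pt "-26 -9 1 0" --pt "-52 -18 1 0.01" --pt "-78 -27 1 0.02" --pt "-103 -36 1 0.03" --pt "-126.6 -44.3 1 0.037"

```text
t: 36.3
eef_pos: [476.2, -151.8, 178.9]
tcp_rot: [3.141, 0.0, 1.599]
ft_force: [1.2, -0.5, -0.6]
gripper_width: 44.9
grasp_force: 0.0
```

apply_moves --pt "-22 -3 0 0.01" --pt "-42 -5 0 0.02" --pt "-62 -7 0 0.03" --pt "-80 -10 0 0.04" --pt "-98.1 -11.7 0 0.055"

```text
t: 36.72
eef_pos: [467.6, -249.9, 178.8]
tcp_rot: [-3.142, -0.0, 1.544]
ft_force: [0.0, -0.7, 0.6]
gripper_width: 45.3
grasp_force: 0.0
```

apply_moves --pt "-26 -2 0 0.01" --pt "-50 -3 0 0.02" --pt "-74 -5 0 0.03" --pt "-92 -6 0 0.045" --pt "-98.6 -6.3 0 0.055"

```text
t: 37.13
eef_pos: [458.9, -349.7, 178.6]
tcp_rot: [3.141, 0.001, 1.487]
ft_force: [-0.1, 0.3, 0.7]
gripper_width: 45.3
grasp_force: 0.0
```

apply_moves --pt "0 0 0 0" --pt "0 0 0 0" --pt "0 0 0 0" --pt "0 0 0 0" --pt "0 0 0 0"

```text
t: 37.55
eef_pos: [459.4, -346.3, 178.7]
tcp_rot: [3.142, -0.0, 1.491]
ft_force: [-0.1, 0.1, -0.2]
gripper_width: 45.1
grasp_force: 0.0
```

```bash
cat > chk.py <<'E'
from h import *
f=grab('top','t5.png'); W=cloud(f);H,S,V=hsv(f); T=(W[...,0]>250)&(W[...,0]<720)&(abs(W[...,1])<750); blobs((H>100)&(H<130)&(S>100)&T,W,(30,75),30); blobs(T&(W[...,1]>330),W,(85,105),30)
f=grab('side'); W=cloud(f);H,S,V=hsv(f); T=(W[...,0]>250)&(W[...,0]<720)&(abs(W[...,1])<750);blobs((H>100)&(H<130)&(S>100)&T,W,(30,75),30)
g=grab('wrist','w5.png'); H,S,V=hsv(g); m=((H<4)|(H>174))&(S>150)&(V>100)
n,l,st,c=cv2.connectedComponentsWithStats(m.astype(np.uint8)); i=1+np.argmax(st[1:,4]); print(c[i],st[i])
v,u=np.nonzero(l==i); print(rect([wray(g,a,b,99)[:2] for a,b in zip(u,v)]))
E
cat chk.py > c2.py
python3 - <<'E'
exec(open('chk.py').read())
s=bot.state(); print(s['eef_pos'],s['tcp_rot'])
plan((462.3,-346.8,71,1.49))
t=cv2.imread('pics/t5.png')[150:260,80:390]; w=cv2.imread('pics/w5.png')
cv2.imwrite('pics/v5.png',np.vstack([cv2.resize(t,(620,220)),cv2.resize(w[60:270,110:430],(580,380))[:, :580] if 0 else cv2.resize(w[60:270,110:430],(620,370))]))
E
```

```text
px [207. 203.] n 404 rect [547.8 107.9] [59.2 93. ] 0.091 med [542.5 106.3  65.9]
  px [187. 205.] n 422 rect [540.9 176.1] [61.  93.3] 0.108 med [535.5 173.7  65.7]
  px [166. 207.] n 427 rect [534.1 246.5] [60.4 94.1] 0.085 med [529.  242.5  65.8]
  px [107. 181.] n 213 rect [615.1 435.4] [50.6 52.3] 0.736 med [615.4 434.  101. ]
  px [116. 228.] n 540 rect [460.6 402.9] [ 32.2 184.5] 0.245 med [460.4 401.6  94.7]
  px [205. 188.] n 829 rect [539.4 177. ] [ 92.3 206.4] -1.473 med [521.5 154.7  65.8]
[256.4662513  203.08722741] [249 169  16  68 963]
(array([ 463.4, -346.9]), array([12. , 56.2]), 1.504)
[ 459.330904   -346.78824015  178.71333218] [ 3.14144398e+00 -8.86363317e-05  1.49056885e+00]
call [  0.2   3.  107.7] 0.001 -> [ 462.34 -346.83   71.01    1.49]
```

View pics/v5.png

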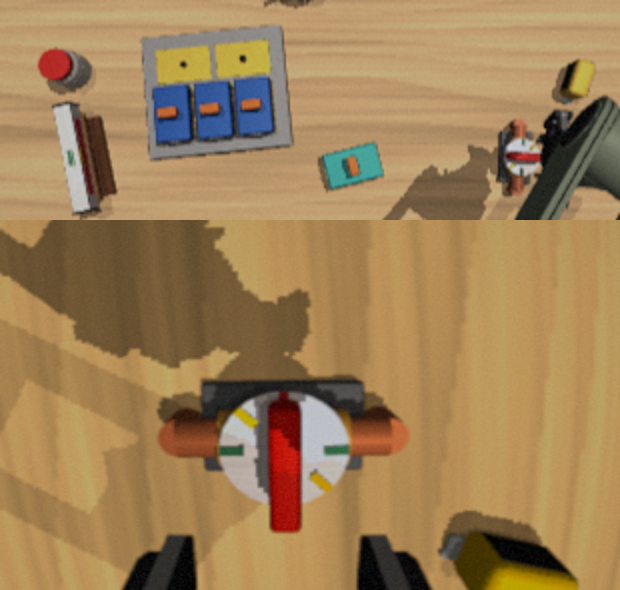

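The crop shows the three cases square on slots 0-2 at (172,112), (213,110) and (254,107). The level is on its rest at (76,158), and the valve bar at (285,465) is across the pipe, so still shut. No other blue case is in sight. Now I open the valve to half.

apply_moves --pt "0 1 15 0" --pt "0.2 3 45 0" --pt "0.2 3 75 0" --pt "0.2 3 98 0" --pt "0.2 3 107.5 0"

```text
t: 38.12
eef_pos: [460.5, -345.8, 67.8]
tcp_rot: [-3.137, -0.003, 1.49]
ft_force: [-0.2, 0.2, -0.2]
gripper_width: 44.9
grasp_force: 0.0
```

apply_moves --pt "0 0 0 0" --pt "0 0 0 0" --pt "0 0 0 0" --pt "0 0 0 0" --pt "0 0 0 0" --claw 5 --squeeze 45

```text
t: 38.53
eef_pos: [462.8, -348.0, 72.5]
tcp_rot: [3.139, 0.002, 1.491]
ft_force: [-0.0, -0.9, 1.8]
gripper_width: 13.5
grasp_force: 45.4
```

apply_moves --pt "0 0 0 -0.05" --pt "0 0 0 -0.13" --pt "0 0 0 -0.22" --pt "0 0 0 -0.31" --pt "0 0 0 -0.4"

```text
t: 38.95
eef_pos: [463.0, -347.9, 72.5]
tcp_rot: [3.14, 0.002, 1.893]
ft_force: [-0.1, -0.3, 1.5]
gripper_width: 13.1
grasp_force: 45.1
```

apply_moves --pt "0 0 0 -0.1" --pt "0 0 0 -0.2" --pt "0 0 0 -0.3" --pt "0 0 0 -0.36" --pt "0 0 0 -0.38"

```text
t: 39.37
eef_pos: [463.2, -347.8, 72.5]
tcp_rot: [3.14, 0.003, 2.271]
ft_force: [1.0, 1.2, 2.3]
gripper_width: 13.1
grasp_force: 45.4
```

apply_moves --pt "0 0 0 0" --pt "0 0 0 0" --pt "0 0 0 0" --pt "0 0 0 0" --pt "0 0 0 0" --claw 50

```text
t: 39.78
eef_pos: [462.1, -347.3, 71.0]
tcp_rot: [-3.142, -0.0, 2.269]
ft_force: [0.3, 0.2, 0.5]
gripper_width: 50.0
grasp_force: 0.0
```

apply_moves --pt "0 0 -15 0" --pt "0 0 -40 0" --pt "0 0 -70 0" --pt "0 0 -95 0" --pt "0 0 -105 0"

```text
t: 40.2
eef_pos: [463.6, -348.5, 179.8]
tcp_rot: [3.14, 0.006, 2.27]
ft_force: [0.8, -0.3, 0.1]
gripper_width: 49.8
grasp_force: 0.0
```

apply_moves --pt "0 0 0 0" --pt "0 0 0 0" --pt "0 0 0 0" --pt "0 0 0 0" --pt "0 0 0 0"

```text
t: 40.62
eef_pos: [461.6, -346.9, 174.4]
tcp_rot: [-3.141, -0.003, 2.27]
ft_force: [0.2, -0.4, 0.7]
gripper_width: 50.2
grasp_force: 0.0
```

```bash
sed -i 's/t5/t6/;s/w5/w6/' chk.py; python3 chk.py
```

```text
px [207. 203.] n 402 rect [547.3 107.7] [59.4 93.8] 0.104 med [542.5 105.9  65.8]
  px [187. 205.] n 422 rect [540.9 177.7] [67.7 92.7] 0.027 med [533.8 173.3  65.7]
  px [166. 207.] n 430 rect [533.7 246.4] [60.2 93.8] 0.096 med [529.  242.8  65.9]
  px [107. 181.] n 210 rect [615.4 435.7] [51.3 51.4] 0.816 med [615.4 433.7 100.3]
  px [116. 228.] n 531 rect [460.5 403. ] [ 31.5 184.5] 0.234 med [460.4 402.1  95.1]
  px [205. 188.] n 827 rect [540.3 176.9] [ 92.6 203.1] -1.477 med [521.6 153.1  65.8]
[253.10666667 203.87619048] [ 245  170   17   69 1050]
(array([ 462.9, -346.7]), array([12.3, 56.2]), -0.863)
```

View pics/w6.png

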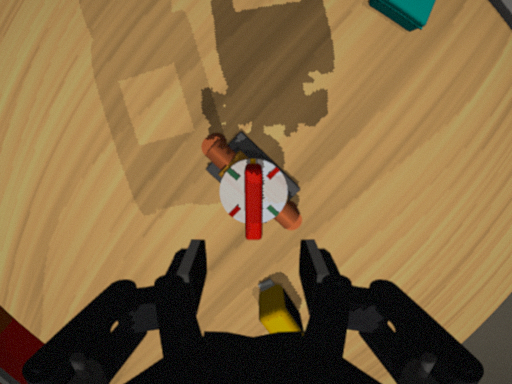

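The bar at (253,202) covers the yellow marks, with red and green on either side, so the valve is at half. The gripper is clear of everything.

```bash
python3 -c "
from plant import bot
print(bot.hand_in())"
```

```text
the job is handed in; nothing more can be done
None
```

I handed the job in with the level on its rest, all three blue cases square on footprints 0–2 and the valve at half, with every step done in the required order; the hand-in returned no verdict.

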